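# Pack a clamping tray and set its ratchet lever to the fourth click

## Task

Stand the small carton and the white bottle upright side by side in the open bay of the clamping tray. Then take the tray's ratchet lever by its upright knob and turn it anticlockwise (seen from above) exactly four clicks, felt by touch, so that the pressure plate holds both things tight, and finish still holding the knob there. Do not run on to a fifth click, and leave the other things on the desk where they are.

Things in the scene. Friction and masses are not known exactly. Their poses are not given: they have to be found in the camera images.
- clamp_tray: fixed grey tray with an aluminium base. Origin on the desk. Its open bay runs along its own y from y = 0 (pressure plate, lever back) to y = +0.108 m (end wall), is 68 mm wide (x = -34 to +34 mm), its floor is 8 mm above the desk and its walls (5 mm thick, 8 mm at the end) reach 48 mm above the desk. At its -y end stands the ratchet housing, 44 mm high, with the lever on top. z up
- bay_centre (a point): centre of the bay's floor, at x = 0, y = +54 mm, z = 8 mm of the tray; axes as the tray's
- press_plate: black pressure plate, 60 mm wide, 8 mm thick, from 11 to 45 mm above the desk, that closes the bay at its -y end; origin on its bay-side face, at desk height, its axes as the tray's. Driven to +y by the lever: by 18 mm per rad of the lever, so 15 mm at three clicks, 19 mm at four; sprung (1.5 N, then 0.25 N per mm) when it meets something
- ratchet_lever (a joint): lever angle, rad, grows anticlockwise seen from above; 0 = lever along the tray's -x. Starts in a free play of 0 to 0.14 (drags 1 to 3 N); snaps over teeth at about 0.30, 0.52, 0.74, 0.96 (clicks one to four), 1.18 (fifth); rests between at 0.40, 0.62, 0.84, 1.06. A click is felt at the knob as a rise to 3 to 5 N, then a sudden drop by 3 to 5 N. It hardly goes back over a tooth
- lever_pivot (a point): point on the lever's upright turning axis, at x = 0, y = -55 mm of the tray, 91 mm above the desk (the height of the knob's middle)
- lever_grip (a point): middle of the lever's knob at gripping height, 95 mm from the turning axis, 91 mm above the desk. The knob is upright, round and black, 18 mm thick, from 60 to 110 mm above the desk (gripping part 74 to 106 mm); the lever's steel arm below it has its top 61 mm above the desk
- carton: small printed upright carton, 58 mm (its x) x 54 mm (its y) x 84 mm high, 0.08 kg nominal; origin at the centre of its underside
- bottle: plain white round bottle with a white cap, 37 mm thick, 118 mm high, 0.1 kg nominal; origin at the centre of its underside
- timer: bystander: white lab timer, 41 x 66 x 67 mm
- tape_roll: bystander: roll of tape lying flat, 100 mm across, 25 mm high
- marker_pen: bystander: black marker, 132 mm long, 14 mm thick, lying
- waste_beaker: bystander: white plastic beaker, 66 mm across, 73 mm high
- pen_a: bystander: white pen, 145 mm long, lying
- forceps: bystander: steel forceps, 135 mm long, lying
Mind the look-alikes: they are no part of the job. What is shaped like the carton but black, brown or orange is not meant.

How it is judged:
On the way, in this order (a step that is already met when the one before it is completed fails the run):
1. carton and bottle stand upright on the floor of the bay, let go, the lever not yet clicked (x of carton in the frame of bay_centre between -0.01 and 0.01 m and y of carton in the frame of bay_centre between -0.04 and 0.04 m and z of carton in the frame of bay_centre between -0.005 and 0.005 m and angle between each of carton, bottle's own z axis and vertical below 0.12 rad and x of bottle in the frame of bay_centre between -0.018 and 0.018 m and y of bottle in the frame of bay_centre between -0.04 and 0.04 m and z of bottle in the frame of bay_centre between -0.005 and 0.005 m and contact force between the fingers and carton below 0.1 N and contact force between the fingers and bottle below 0.1 N and value of joint ratchet_lever below 0.29 rad), for 0.2 s.
2. the fingers hold the lever's knob at the fourth click (value of joint ratchet_lever between 0.985 and 1.17 rad and contact force between the fingers and ratchet_lever above 1 N), for 0.2 s.
At the end, for the whole second after the job is handed in: Carton and bottle stand upright (within 0.12 rad) on the bay's floor (within 5 mm), pressed by the plate and against each other with more than 0.8 N, untouched by the robot; the lever is at the fourth click (0.985 to 1.17 rad) and the fingers hold its knob with more than 1 N (all of step 2 and x of carton in the frame of bay_centre between -0.01 and 0.01 m and y of carton in the frame of bay_centre between -0.04 and 0.04 m and z of carton in the frame of bay_centre between -0.005 and 0.005 m and angle between each of carton, bottle's own z axis and vertical below 0.12 rad and x of bottle in the frame of bay_centre between -0.018 and 0.018 m and y of bottle in the frame of bay_centre between -0.04 and 0.04 m and z of bottle in the frame of bay_centre between -0.005 and 0.005 m and (contact force between press_plate and carton above 0.8 N or contact force between press_plate and bottle above 0.8 N) and contact force between carton and bottle above 0.8 N and contact force between the arm and carton below 0.1 N and contact force between the arm and bottle below 0.1 N); the arm keeps its last pose, push and grip.
It fails at once if the lever is run on to the fifth click (value of joint ratchet_lever above 1.22 rad).
It fails at once if a bystander is moved more than 3 cm (distance of any of timer, tape_roll, marker_pen, waste_beaker, pen_a, forceps from where it was at the start of the episode above 0.03 m).
It also fails if it takes over 72 s, if anything falls off the work surface, if the arm or the gripper's body presses on something with over 40 N, if the wrist force passes 120 N, or if a joint passes its speed limit or range.

## Robot

A 6-joint arm with a two-finger parallel gripper is mounted at the origin on a cart in front of the work surface, level with it; the furniture and walls round the work are solid. World frame = base frame: x ahead of the robot, y to its left, z up, the work surface at z = 0. Lengths are in m, angles in rad, forces in N, time in s.
With the tool pointing down it reaches from about 0.325 to 0.775 m from the base axis. Payload 5.5 kg.
Tool frame: the origin (TCP) lies on the centre line of the jaws, within the pads' length; the fingertips stand tip_extent ahead of it and the grasp point (between the pads) lies 5 mm behind it (tip_extent is the distance from the TCP to the fingertips, in m); z points along the fingers, x is the direction in which the jaws open and shut, and the axes are right-handed (so a half turn about z gives the same grasp; the last joint's range is limited). The gripper opens to 88 mm and grips with 3 to 60 N. Pads are 20 mm wide; open, the fingers measure 115 mm over their backs; the gripper's body (75 mm by 178 mm) begins 61 mm behind the grasp point.
Start: joints at [-1.401, 0.091, 1.231, -0, 1.82, -0.057], TCP at [0.135, -0.585, 0.237] pointing down, gripper open.
Joint ranges: [-2.87, 2.87], [-0.86, 2.18], [0.17, 2.46], [-1.51, 4.65], [0.06, 2.69], [-2.65, 2.65]. Speed limits (rad/s): [2.57, 2.57, 3.01, 3.14, 3.14, 3.14].

## Interface

Orientations are given as a rotation vector (axis times angle).
In Python, from workcell import * gives the robot as it stands.
- The arm moves only by the shell command python3 -m creep 'ROWS' [OPENING]. ROWS is JSON, a list of rows, each a list of 2 entries, a list of its own where there are three numbers: the shift along the tool's x, y, z in m, then the turn, a rotation vector about the tool's x, y, z in rad. In form: [[[x, y, z], [wx, wy, wz]], ...]. A call has exactly 8 rows; each row shifts and turns the commanded pose from where the row before left it, along the tool's axes as they then stand; what a row does not reach is not made up. A row lasts 1/12 s, in which the tool goes at most 41.7 mm and 7.16 degrees, less where a joint would pass 70% of its speed; a pose out of reach is approached as far as the arm can. A call is refused whole if a number of a shift passes 0.0417 or a number of a turn 0.125, either way. A call with a gripper value outside its range is refused whole. OPENING is the finger opening in m, from 0 to 0.0878, set as the call begins (- or left out, the last holds). The fingers move at their own pace and stop on an object; the grip force is fixed at half the most. Time passes only in rows, so rows that do not move let the fingers close, or fill a call up. It gives the time, the measured TCP pose, the force and the opening at its end, in the units of the state.
- read_state(): the state, without advancing time (a new reading comes with each control period).
- camera(name): name is "side" or "top" or "wrist"; returns a dict with "frame" (420x560x3 uint8, red, green, blue), "vertical_fov" (degrees; the focal length in pixels is half the picture's height over the tangent of half this angle, whatever the lens; pixels are square), "cx", "cy" (the principal point, pixels), "R" (3x3) and "t" (3): a world point X has camera coordinates R X + t; the wrist camera has in their place "mount" (4x4, takes a point from camera to tool coordinates, whose origin is the TCP and whose axes are the tool frame's). Camera axes: x right, y down, z forward; pixel columns grow to the right and rows downward; lengths in m; the calibration is good to about 2 mm. A picture is of the moment at which its call begins: read the wrist's pose just before it. There is no depth.
- sign_off(): hands the job in, once; it reports no verdict.
Trained networks look in a picture, given as the dict that the camera call returned (one of the last four; its "shot" number tells which), for a name from the list of things; names that differ only in an ending like _2 or _b are one class to them, and where a whole thing is asked for, a point or a joint stands for the part that bears it (a point fixed in the world has none). Each returns a list of dicts, best first, with "score" (0 to 1); they miss things now and then, are a little off and sometimes report something else, mostly with a low value. They report only what shows in the picture. A call takes as long as a camera call. They do not tell look-alikes from the thing itself.
- find_in(picture, name): "position" ([column, row] in pixels, amid what is visible of it).
- outline_of(picture, name): "mask" (420x560 bool, what is visible of it) and "position" ([column, row] in pixels, amid what is visible of it).
- tip_of(picture, name): "position" ([column, row] in pixels: a listed point, or the origin of a listed thing).
The state is a dict: "t": time; "joints": joint angles; "joint_velocities": joint speeds; "joint_torque": joint torques, N m; "tcp_pos": TCP position; "tcp_rot": TCP orientation; "contact_force": force on the tool from outside, world axes, zero at the start; "moment": the same for the moment, N m; "finger_gap": opening from 0.0 (shut) to 1.0 (fully open).
Only numpy, scipy, OpenCV 4.12 (cv2) and the standard library are available. Lean on these libraries where they do the work, as an engineer would, in place of code of your own. Each camera call takes 0.05 s, during which the arm holds its last target.

## Working session

There is one attempt and no reset: what is moved stays moved. The work goes in short steps, Python scripts to look and compute and a shell command to move; the robot and the scene stay as the last step left them, time stands still between calls to the robot, and variables do not carry over. Pictures are saved under pics/ and viewed, and the job is handed in when it is done.

```bash
ls; mkdir -p pics; python3 - <<'E'
from workcell import *
import cv2
s=read_state(); print({k:(v if not hasattr(v,'round') else v) for k,v in s.items()})
import workcell; print([n for n in dir(workcell) if not n.startswith('__')])
for n in ("side","top"):
    p=camera(n); cv2.imwrite(f"pics/{n}0.png",p["frame"][:,:,::-1]); print(n,p["R"],p["t"],p["vertical_fov"],p["cx"],p["cy"])
E
```

```text
pics
{'t': 0.0, 'joints': array([-1.40067366e+00,  9.18522378e-02,  1.23184968e+00, -5.59302182e-05,
        1.81980497e+00, -5.66929484e-02]), 'joint_velocities': array([ 0.00111557,  0.00099358, -0.00050982,  0.00108002, -0.00015145,
       -0.00099767]), 'joint_torque': array([ 2.34601939e-03, -4.46449471e+01, -4.06446826e+01,  6.98469440e-02,
        2.92675017e-02, -1.50444030e-04]), 'tcp_pos': array([ 0.13486521, -0.58437435,  0.23553127]), 'tcp_rot': array([-2.45758060e+00,  1.95503029e+00,  2.29908589e-03]), 'contact_force': array([ 0.42166144, -0.5223317 , -0.31817528]), 'moment': array([ 0.00905455, -0.00056376, -0.05438796]), 'finger_gap': 0.9981109292525638}
['Unreachable', 'camera', 'find_in', 'outline_of', 'read_state', 'sign_off', 'tip_extent', 'tip_of']
side [[-0.98855712 -0.15055672  0.00935385]
 [-0.10370001  0.63324458 -0.76697302]
 [ 0.10954967 -0.75916663 -0.64161117]] [0.57469475 0.10324163 1.36775821] 49.89003499679541 276.67075775489957 210.41105642669024
top [[-0.00360886 -0.99976987 -0.02114676]
 [-0.99038845  0.00649732 -0.13816112]
 [ 0.13826672  0.0204449  -0.99018398]] [0.04134117 0.5598519  1.56453812] 42.82499837126369 277.1385535323232 215.8416233557987
```

View pics/side0.png

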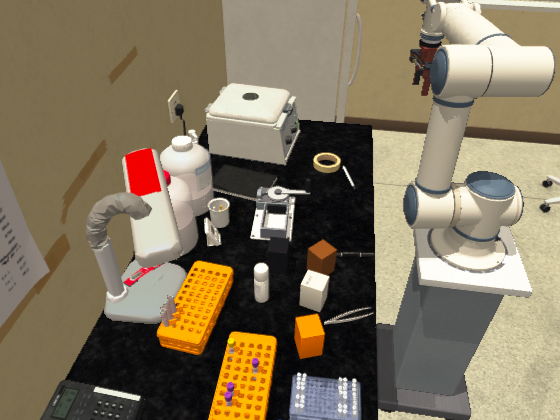

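View pics/top0.png

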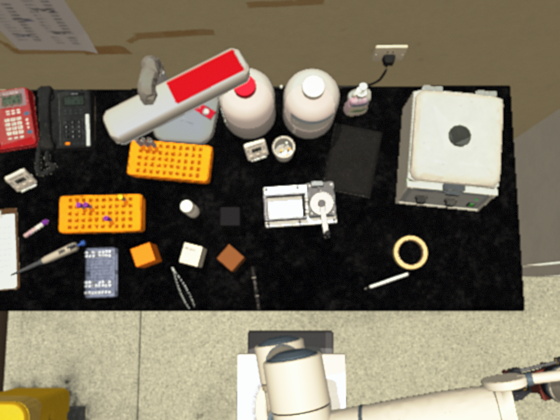

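```bash
cat > h.py <<'E'
from workcell import *
import numpy as np, cv2
from scipy.spatial.transform import Rotation as Rn
def f(p): return 210/np.tan(np.radians(p["vertical_fov"])/2)
def ext(p,s=None):
    if "R" in p: return np.array(p["R"]),np.array(p["t"])
    M=np.array(p["mount"]); Rt=Rn.from_rotvec(s["tcp_rot"]).as_matrix()
    Rw=Rt@M[:3,:3]; c=Rt@M[:3,3]+s["tcp_pos"]
    return Rw.T,-Rw.T@c
def ray(p,uv,s=None):
    R,t=ext(p,s); d=np.array([(uv[0]-p["cx"])/f(p),(uv[1]-p["cy"])/f(p),1])
    return -R.T@t,R.T@d
def atz(p,uv,z,s=None):
    c,d=ray(p,uv,s); return c+d*(z-c[2])/d[2]
def proj(p,X,s=None):
    R,t=ext(p,s); x=np.atleast_2d(X)@R.T+t
    return x[:,:2]/x[:,2:]*f(p)+[p["cx"],p["cy"]]
def tri(rays):
    A=np.zeros((3,3));b=np.zeros(3)
    for c,d in rays:
        d=d/np.linalg.norm(d);P=np.eye(3)-np.outer(d,d);A+=P;b+=P@c
    X=np.linalg.solve(A,b)
    return X,[np.linalg.norm((np.eye(3)-np.outer(d,d)/(d@d))@(X-c)) for c,d in rays]
def crop(p,u0,v0,u1,v1,k,name):
    im=cv2.resize(p["frame"][v0:v1,u0:u1,::-1],None,fx=k,fy=k,interpolation=cv2.INTER_CUBIC); cv2.imwrite("pics/"+name,im)
E
python3 - <<'E'
from h import *
print("tip",tip_extent)
ps={n:camera(n) for n in("side","top")}
Z=dict(clamp_tray=0,bay_centre=.008,press_plate=0,lever_pivot=.091,lever_grip=.091,carton=0,bottle=0)
for n,z in Z.items():
    rs=[]
    for c,p in ps.items():
        r=tip_of(p,n)
        for q in r[:3]: print(n,c,np.round(q["position"],1),round(q["score"],2),np.round(atz(p,q["position"],z),4))
        if r: rs.append(ray(p,r[0]["position"]))
    if len(rs)==2: X,e=tri(rs); print("   tri",X.round(4),np.round(e,4))
crop(ps["top"],120,170,360,320,3,"topc.png")
crop(ps["side"],180,160,380,360,3,"sidec.png")
E
```

```text
tip 0.014
clamp_tray side [274.6 216.8] 0.59 [ 0.5932 -0.0333  0.    ]
clamp_tray top [298.3 205.8] 0.87 [ 0.5963 -0.0259  0.    ]
   tri [ 0.5936 -0.0258  0.0068] [0.0016 0.0016]
bay_centre top [286.1 210.5] 0.58 [0.5807 0.0117 0.008 ]
press_plate side [274.4 217.3] 0.49 [ 0.5934 -0.0308  0.    ]
press_plate top [302.7 206.6] 0.57 [ 0.5937 -0.0394  0.    ]
   tri [ 0.5948 -0.0396 -0.0077] [0.0001 0.0001]
lever_pivot side [348.3 179.7] 0.69 [ 0.3701 -0.1494  0.091 ]
lever_pivot side [277.  181.9] 0.58 [ 0.5963 -0.0998  0.091 ]
lever_pivot side [260.4 295. ] 0.4 [0.5667 0.364  0.091 ]
lever_pivot top [319.4 198.5] 0.88 [ 0.6029 -0.0856  0.091 ]
lever_pivot top [386.6 283.2] 0.58 [ 0.358  -0.2723  0.091 ]
   tri [ 0.4793 -0.0602  0.1867] [0.1072 0.1072]
lever_grip side [309.7 186.2] 0.82 [ 0.4904 -0.094   0.091 ]
lever_grip top [327.4 232.5] 0.73 [ 0.5035 -0.1071  0.091 ]
   tri [ 0.4977 -0.1076  0.0817] [0.0067 0.0067]
carton side [319.9 267.3] 0.78 [0.4313 0.1643 0.    ]
carton side [305.4 350.4] 0.73 [0.4447 0.4399 0.    ]
carton side [277.3 266.3] 0.62 [0.5521 0.1799 0.    ]
carton top [197.1 255.7] 0.94 [0.4445 0.2837 0.    ]
carton top [232.1 220.9] 0.87 [0.5508 0.1777 0.    ]
carton top [149.5 256.6] 0.85 [0.4425 0.4294 0.    ]
   tri [0.4343 0.2654 0.1078] [0.0032 0.0032]
bottle side [258.6 295.7] 0.63 [0.5856 0.2935 0.    ]
bottle side [325.5 167.3] 0.34 [ 0.45   -0.3422 -0.    ]
bottle top [194.9 207.5] 0.57 [0.5932 0.293  0.    ]
   tri [ 5.894e-01  2.930e-01 -2.000e-04] [0.0038 0.0038]
```

View pics/topc.png

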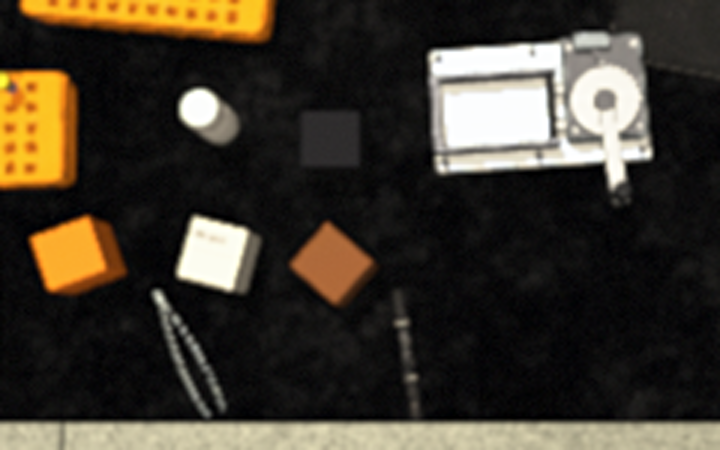

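View pics/sidec.png

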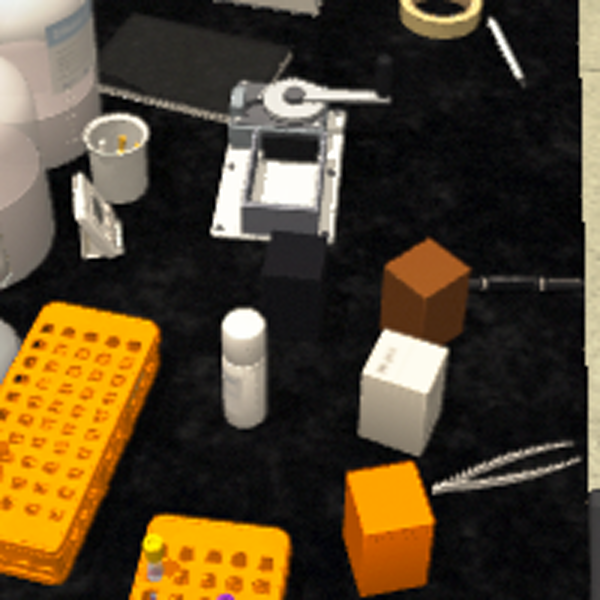

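```bash
cat >> h.py <<'E'
from scipy.optimize import minimize
def hullmask(p,X,s=None,k=4):
    uv=proj(p,X,s); m=np.zeros((420*k,560*k),np.uint8)
    h=cv2.convexHull(((uv+0.5)*k-0.5).round().astype(np.int32)); cv2.fillConvexPoly(m,h,1); return m
def box(x,y,a,w=.058,d=.054,h=.084,z=0):
    P=np.array([[i*w/2,j*d/2,l*h] for i in(-1,1) for j in(-1,1) for l in(0,1)])
    c,s=np.cos(a),np.sin(a); return P@np.array([[c,s,0],[-s,c,0],[0,0,1]])+[x,y,z]
def cyl(x,y,r=.0185,h=.118,z=0):
    t=np.linspace(0,2*np.pi,40); return np.array([[x+r*np.cos(a),y+r*np.sin(a),z+l] for a in t for l in(0,h)])
def iou_cost(views,X):
    c=0
    for p,s,m in views:
        M=cv2.resize(m.astype(np.uint8),None,fx=4,fy=4,interpolation=cv2.INTER_NEAREST)
        H=hullmask(p,X,s); c+=1-(M&H).sum()/(M|H).sum()
    return c/len(views)
def fit(views,model,x0,step):
    x0=np.array(x0); sim=np.vstack([x0]+[x0+np.eye(len(x0))[i]*step[i] for i in range(len(x0))])
    r=minimize(lambda q:iou_cost(views,model(*q)),x0,method="Nelder-Mead",options=dict(initial_simplex=sim,xatol=2e-4,fatol=1e-4)); return r.x,r.fun
def pick(p,n,near):
    o=outline_of(p,n); o=[q for q in o if np.hypot(*(np.array(q["position"])-near))<20]
    return o[0]["mask"]
E
python3 - <<'E'
from h import *
ps={n:camera(n) for n in("side","top")}
v={n:[(ps["side"],None,pick(ps["side"],n,a)),(ps["top"],None,pick(ps["top"],n,b))] for n,a,b in(("carton",(315,290),(192,254)),("bottle",(262,283),(190,208)))}
for sel in ([0],[1],[0,1]):
    for (w,d) in((.058,.054),(.054,.058)):
        b=min((fit([v["carton"][i] for i in sel],lambda x,y,a:box(x,y,a,w,d),[.44,.28,a0],[.01,.01,.2]) for a0 in(-.4,0,.4)),key=lambda q:q[1])
        print(sel,w,b)
    print("bottle",fit([v["bottle"][i] for i in sel],cyl,[.589,.293],[.01,.01]))
for n in v:
  for i in(0,1):
    p=v[n][i][0];m=v[n][i][2]; print(n,i,m.sum())
E
```

```text
[0] 0.058 (array([ 0.44131265,  0.28836043, -0.26918645]), np.float64(0.03757788161993769))
[0] 0.054 (array([ 0.44082889,  0.28849984, -0.28759561]), np.float64(0.0694265878117768))
bottle (array([0.57732217, 0.2981219 ]), np.float64(0.06035214255409416))
[1] 0.058 (array([ 0.44591627,  0.28833117, -0.21957034]), np.float64(0.06411568978756077))
[1] 0.054 (array([ 0.44590238,  0.2881326 , -0.20842043]), np.float64(0.09092057077913873))
bottle (array([0.58095489, 0.29638705]), np.float64(0.10195981146117594))
[0, 1] 0.058 (array([ 0.44378481,  0.28834379, -0.23818285]), np.float64(0.08793180661255096))
[0, 1] 0.054 (array([ 0.44388349,  0.28755276, -0.23191206]), np.float64(0.11204783385209088))
bottle (array([0.57920542, 0.29608811]), np.float64(0.1213106374828492))
carton 0 935
carton 1 465
bottle 0 571
bottle 1 234
```

```bash
cat >> h.py <<'E'
def yawR(a): # tool x at world yaw a, pointing down
    c,s=np.cos(a),np.sin(a); return np.array([[c,s,0],[s,-c,0],[0,0,-1.]])
def plan(P,R,tgt,Rt,n,pr=True):
    """suggest n rows from P,R to tgt,Rt"""
    rows=[];rv=Rn.from_matrix(R.T@Rt).as_rotvec(); st=(tgt-P)/n
    Rc=R.copy()
    for i in range(n):
        rows.append([list((Rc.T@st).round(4)),list((rv/n).round(4))]); Rc=Rc@Rn.from_rotvec(rv/n).as_matrix()
    if pr:
        print(str([[[float(x) for x in r[0]],[float(x) for x in r[1]]] for r in rows]))
    return rows
def pose():
    s=read_state(); return s["tcp_pos"],Rn.from_rotvec(s["tcp_rot"]).as_matrix()
E
python3 - <<'E'
from h import *
P,R=pose(); print(P,R.round(3)); p=camera("wrist"); print(np.array(p["mount"]).round(3),p["vertical_fov"])
print("yaw",np.arctan2(R[1,0],R[0,0]))
plan(P,R,np.array([.46,-.30,.25]),yawR(-.24),12)
plan(np.array([.46,-.30,.25]),yawR(-.24),np.array([.50,-.03,.28]),yawR(-.24),8)
E
```

```text
[ 0.13488787 -0.58464196  0.23663338] [[ 0.225 -0.974 -0.   ]
 [-0.974 -0.225  0.   ]
 [-0.     0.    -1.   ]]
[[ 1.    -0.001  0.001 -0.   ]
 [ 0.     0.954  0.301 -0.083]
 [-0.001 -0.301  0.954 -0.148]
 [ 0.     0.     0.     1.   ]] 67.48771787298287
yaw -1.3440146265849435
[[[-0.017, -0.0317, -0.0011], [0.0, 0.0, -0.092]], [[-0.014, -0.0332, -0.0011], [0.0, 0.0, -0.092]], [[-0.0109, -0.0343, -0.0011], [0.0, 0.0, -0.092]], [[-0.0077, -0.0352, -0.0011], [0.0, 0.0, -0.092]], [[-0.0045, -0.0357, -0.0011], [0.0, 0.0, -0.092]], [[-0.0012, -0.036, -0.0011], [0.0, 0.0, -0.092]], [[0.0021, -0.0359, -0.0011], [0.0, 0.0, -0.092]], [[0.0054, -0.0356, -0.0011], [0.0, 0.0, -0.092]], [[0.0087, -0.0349, -0.0011], [0.0, 0.0, -0.092]], [[0.0119, -0.034, -0.0011], [0.0, 0.0, -0.092]], [[0.0149, -0.0328, -0.0011], [0.0, 0.0, -0.092]], [[0.0179, -0.0313, -0.0011], [0.0, 0.0, -0.092]]]
[[[-0.0032, -0.034, -0.0038], [0.0, 0.0, 0.0]], [[-0.0032, -0.034, -0.0038], [0.0, 0.0, 0.0]], [[-0.0032, -0.034, -0.0038], [0.0, 0.0, 0.0]], [[-0.0032, -0.034, -0.0038], [0.0, 0.0, 0.0]], [[-0.0032, -0.034, -0.0038], [0.0, 0.0, 0.0]], [[-0.0032, -0.034, -0.0038], [0.0, 0.0, 0.0]], [[-0.0032, -0.034, -0.0038], [0.0, 0.0, 0.0]], [[-0.0032, -0.034, -0.0038], [0.0, 0.0, 0.0]]]
```

```bash
python3 -m creep '[[[-0.019,-0.036,-0.001],[0,0,-0.1]],[[-0.016,-0.038,-0.001],[0,0,-0.1]],[[-0.012,-0.039,-0.001],[0,0,-0.1]],[[-0.008,-0.040,-0.001],[0,0,-0.1]],[[-0.004,-0.041,-0.001],[0,0,-0.1]],[[0,-0.041,-0.001],[0,0,-0.1]],[[0.004,-0.041,-0.001],[0,0,-0.1]],[[0.008,-0.040,-0.002],[0,0,-0.1]]]' 0.0878
python3 - <<'E'
from h import *
P,R=pose();print(P,np.arctan2(R[1,0],R[0,0]))
plan(P,R,np.array([.50,-.05,.28]),yawR(-.24),10)
E
```

```text
t: 1.92
tcp_pos: [0.3814, -0.3658, 0.2457]
tcp_rot: [3.028, -0.837, 0.0]
contact_force: [0.6, -0.3, -0.1]
finger_gap: 0.999
[ 0.38139097 -0.36576657  0.24571604] -0.5392278721993622
[[[-0.006, -0.0332, -0.0034], [0.0, -0.0, -0.0299]], [[-0.005, -0.0334, -0.0034], [0.0, -0.0, -0.0299]], [[-0.004, -0.0335, -0.0034], [0.0, -0.0, -0.0299]], [[-0.003, -0.0336, -0.0034], [0.0, -0.0, -0.0299]], [[-0.002, -0.0337, -0.0034], [0.0, -0.0, -0.0299]], [[-0.001, -0.0337, -0.0034], [0.0, -0.0, -0.0299]], [[-0.0, -0.0337, -0.0034], [0.0, -0.0, -0.0299]], [[0.001, -0.0337, -0.0034], [0.0, -0.0, -0.0299]], [[0.002, -0.0337, -0.0034], [0.0, -0.0, -0.0299]], [[0.003, -0.0336, -0.0034], [0.0, -0.0, -0.0299]]]
```

```bash
python3 -m creep '[[[-0.006,-0.041,-0.004],[0,0,-0.037]],[[-0.005,-0.041,-0.004],[0,0,-0.037]],[[-0.004,-0.041,-0.004],[0,0,-0.037]],[[-0.003,-0.041,-0.004],[0,0,-0.037]],[[-0.002,-0.041,-0.004],[0,0,-0.037]],[[0,-0.041,-0.004],[0,0,-0.037]],[[0.001,-0.041,-0.004],[0,0,-0.037]],[[0.003,-0.041,-0.004],[0,0,-0.037]]]'
python3 - <<'E'
from h import *
s=read_state();P,R=pose();print(P,np.arctan2(R[1,0],R[0,0]),s["joint_velocities"].round(3))
p=camera("wrist"); cv2.imwrite("pics/w1.png",p["frame"][:,:,::-1]); np.savez("w1.npz",**{k:v for k,v in p.items() if k!='shot'},**{"s_"+k:v for k,v in s.items()})
for n,z in dict(clamp_tray=0,bay_centre=.008,press_plate=0,lever_pivot=.091,lever_grip=.091).items():
    for q in tip_of(p,n)[:2]: print(n,np.round(q["position"],1),round(q["score"],2),np.round(atz(p,q["position"],z,s),4))
E
```

```text
t: 2.58
tcp_pos: [0.4983, -0.058, 0.2782]
tcp_rot: [3.118, -0.386, 0.001]
contact_force: [0.4, -1.3, -1.3]
finger_gap: 1.002
[ 0.49830683 -0.05801682  0.27818481] -0.24619243232175808 [ 0.982  0.294 -0.342 -0.002  0.045  0.536]
clamp_tray [342.8 147. ] 0.58 [ 0.5883 -0.0365  0.    ]
clamp_tray [474.5  69. ] 0.58 [0.7645 0.0171 0.    ]
bay_centre [333.3 108.9] 0.96 [0.5841 0.014  0.008 ]
press_plate [347.5 149.1] 0.73 [ 0.5938 -0.0407  0.    ]
lever_pivot [372.8 206.2] 0.72 [ 0.5935 -0.0953  0.091 ]
lever_grip [292.5 234.9] 0.93 [ 0.4992 -0.1066  0.091 ]
```

View pics/w1.png

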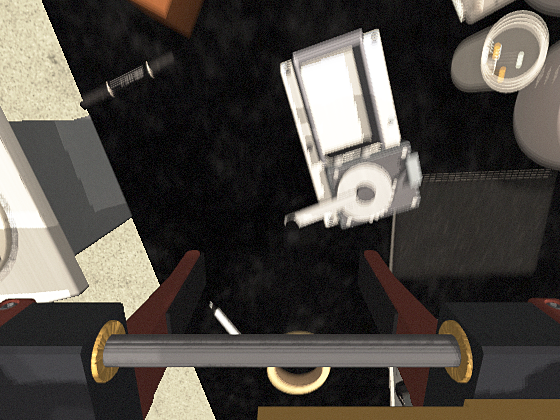

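```bash
python3 - <<'E'
from h import *
s=read_state();P,R=pose();print(s["t"],P,np.arctan2(R[1,0],R[0,0]),s["joint_velocities"].round(3))
p=camera("wrist"); np.savez("w2.npz",**{k:v for k,v in p.items() if k!='shot'},**{"s_"+k:v for k,v in s.items()})
crop(p,260,10,440,240,3,"w2.png")
E
```

```text
2.8833 [ 0.49784108 -0.06094382  0.27747159] -0.24923812082165392 [-0.022 -0.002  0.003  0.002  0.    -0.   ]
```

View pics/w2.png

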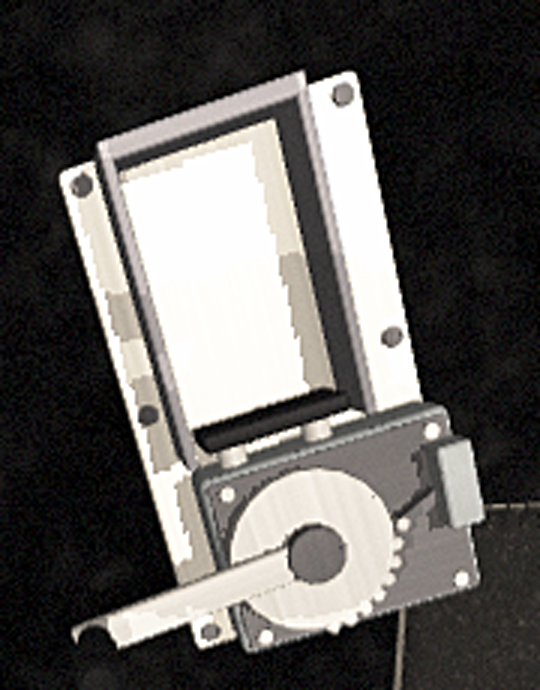

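```bash
cat > trayfit.py <<'E'
from h import *
from scipy.optimize import least_squares
d=np.load("w2.npz"); p={k:d[k] for k in("mount","vertical_fov","cx","cy")}; s={"tcp_pos":d["s_tcp_pos"],"tcp_rot":d["s_tcp_rot"]}
X=np.array([[-39,116,48],[39,116,48],[-34,108,48],[34,108,48],[34,108,8],[-30,0,45],[30,0,45]])/1000
c=np.array([[97,147],[303,72],[113,161],[297,99],[275,122],[202,432],[345,392]])
uv=(c+.5)/3-.5+[260,10]
def T(q,X):
    a=q[2];return X@np.array([[np.cos(a),np.sin(a),0],[-np.sin(a),np.cos(a),0],[0,0,1]])+[q[0],q[1],0]
def res(q): return (proj(p,T(q,X),s)-uv).ravel()
r=least_squares(res,[.595,-.035,.05]); print(r.x, r.fun.reshape(-1,2).round(1))
print("pivot",T(r.x,np.array([[0,-.055,.091]])),"bayc",T(r.x,np.array([[0,.054,0]])))
print("hub at z=.07",atz(p,(np.array([316,553])+.5)/3-.5+[260,10],.07,s))
E
python3 trayfit.py
```

```text
[ 0.58904354 -0.03837063  0.05783135] [[-0.8 -1.5]
 [ 0.6 -1. ]
 [ 0.4 -0. ]
 [-0.2 -0.4]
 [-0.7 -0.7]
 [-0.3  3.3]
 [ 1.1  1.1]]
pivot [[ 0.59222249 -0.09327869  0.091     ]] bayc [[0.58592238 0.01553909 0.        ]]
hub at z=.07 [ 0.59076376 -0.08887218  0.07      ]
```

```bash
python3 - <<'E'
from h import *
P,R=pose()
plan(P,R,np.array([.4435,.27,.22]),yawR(-.24),8)
E
```

```text
[[[-0.0168, -0.0384, 0.0072], [0.0001, 0.0, -0.0013]], [[-0.0168, -0.0385, 0.0072], [0.0001, 0.0, -0.0013]], [[-0.0167, -0.0385, 0.0072], [0.0001, 0.0, -0.0013]], [[-0.0167, -0.0385, 0.0072], [0.0001, 0.0, -0.0013]], [[-0.0166, -0.0385, 0.0072], [0.0001, 0.0, -0.0013]], [[-0.0166, -0.0386, 0.0072], [0.0001, 0.0, -0.0013]], [[-0.0165, -0.0386, 0.0072], [0.0001, 0.0, -0.0013]], [[-0.0165, -0.0386, 0.0072], [0.0001, 0.0, -0.0013]]]
```

```bash
python3 -m creep '[[[-0.016,-0.037,0.007],[0,0,0]],[[-0.016,-0.037,0.007],[0,0,0]],[[-0.016,-0.037,0.007],[0,0,0]],[[-0.016,-0.037,0.007],[0,0,0]],[[-0.016,-0.037,0.007],[0,0,0]],[[-0.016,-0.037,0.007],[0,0,0]],[[-0.016,-0.037,0.007],[0,0,0]],[[-0.016,-0.037,0.006],[0,0,0]]]'
python3 - <<'E'
from h import *
for i in range(4): camera("wrist")
s=read_state();P,R=pose();print(s["t"],P,np.arctan2(R[1,0],R[0,0]),s["joint_velocities"].round(3))
p=camera("wrist"); cv2.imwrite("pics/w3.png",p["frame"][:,:,::-1])
np.savez("w3.npz",**{k:v for k,v in p.items() if k!='shot'},**{"s_"+k:v for k,v in s.items()})
for n in("carton","bottle"):
    for q in outline_of(p,n)[:3]:
        print(n,q["position"],q["score"],q["mask"].sum())
        if n=="carton":
            x0=atz(p,q["position"],.05,s)
            for w,d in((.058,.054),(.054,.058)):
                print(w,fit([(p,s,q["mask"])],lambda x,y,a:box(x,y,a,w,d),[x0[0],x0[1],-.24],[.01,.01,.2]))
E
```

```text
t: 3.6
tcp_pos: [0.4466, 0.2584, 0.2222]
tcp_rot: [3.117, -0.394, 0.0]
contact_force: [0.6, 0.0, -0.5]
finger_gap: 1.003
3.8 [0.44679342 0.25764729 0.22213659] -0.24800606615091367 [-0.042 -0.016 -0.006 -0.005  0.002 -0.003]
carton [269.3, 171.2] 0.95 4033
0.058 (array([ 0.44124145,  0.288449  , -0.27966169]), np.float64(0.03941419451746153))
0.054 (array([ 0.44111741,  0.28898024, -0.23772794]), np.float64(0.0976464550186964))
carton [231.1, 25.9] 0.76 4584
0.058 (array([0.44388039, 0.42704414, 0.35406377]), np.float64(0.0532657847341893))
0.054 (array([0.44137129, 0.4283215 , 0.35310238]), np.float64(0.012827278262634412))
carton [399.9, 241.5] 0.7 4197
0.058 (array([0.55201939, 0.17617727, 0.12789983]), np.float64(0.2055964942345827))
0.054 (array([0.55216959, 0.17667422, 0.04111252]), np.float64(0.16725672542322167))
bottle [415.5, 129.0] 0.91 3148
```

View pics/w3.png

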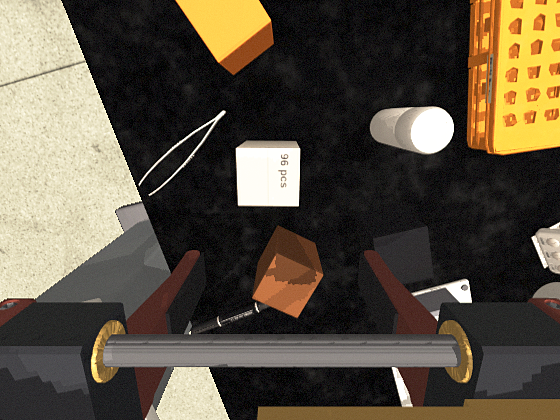

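```bash
python3 - <<'E'
from h import *
P,R=pose(); print(P)
T=np.array([.4415,.2885,.063]); plan(P,R,np.array([T[0],T[1],.14]),yawR(-.27),4);plan(np.array([T[0],T[1],.14]),yawR(-.27),T,yawR(-.27),4)
E
```

```text
[0.44750742 0.25650934 0.22310404]
[[[-0.0035, -0.0074, 0.0208], [-0.0, -0.0002, 0.0047]], [[-0.0035, -0.0074, 0.0208], [-0.0, -0.0002, 0.0047]], [[-0.0035, -0.0073, 0.0208], [-0.0, -0.0002, 0.0047]], [[-0.0035, -0.0073, 0.0208], [-0.0, -0.0002, 0.0047]]]
[[[0.0, 0.0, 0.0193], [0.0, 0.0, 0.0]], [[0.0, 0.0, 0.0193], [0.0, 0.0, 0.0]], [[0.0, 0.0, 0.0193], [0.0, 0.0, 0.0]], [[0.0, 0.0, 0.0193], [0.0, 0.0, 0.0]]]
```

```bash
python3 -m creep '[[[-0.005,-0.010,0.022],[0,0,0.006]],[[-0.005,-0.010,0.022],[0,0,0.006]],[[-0.004,-0.010,0.022],[0,0,0.006]],[[0,0,0.022],[0,0,0]],[[0,0,0.022],[0,0,0]],[[0,0,0.022],[0,0,0]],[[0,0,0.022],[0,0,0]],[[0,0,0.006],[0,0,0]]]' 0.0878
python3 - <<'E'
from h import *
for i in range(3): camera("wrist")
s=read_state();P,R=pose();print(s["t"],P,np.arctan2(R[1,0],R[0,0]),s["joint_velocities"].round(3),s["contact_force"])
p=camera("wrist"); cv2.imwrite("pics/w4.png",p["frame"][:,:,::-1])
E
```

```text
t: 4.62
tcp_pos: [0.4399, 0.2883, 0.0591]
tcp_rot: [3.11, -0.421, -0.006]
contact_force: [0.3, -0.4, -0.4]
finger_gap: 1.0
4.7667 [0.44126083 0.2899072  0.06325674] -0.2679002531719477 [ 0.009 -0.014 -0.034  0.001  0.002 -0.001] [-0.28875749  0.73477815  0.7035672 ]
```

View pics/w4.png

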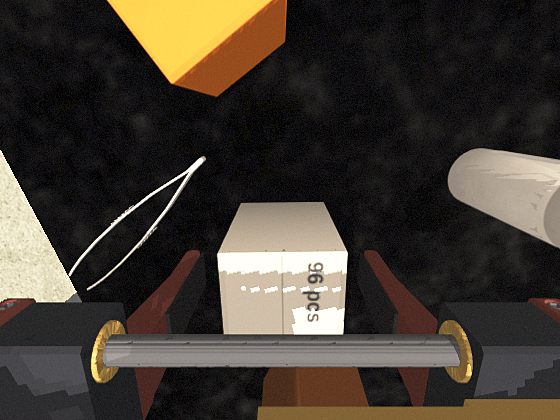

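```bash
python3 -m creep '[[[0,0,0],[0,0,0]],[[0,0,0],[0,0,0]],[[0,0,0],[0,0,0]],[[0,0,0],[0,0,0]],[[0,0,0],[0,0,0]],[[0,0,0],[0,0,0]],[[0,0,0],[0,0,0]],[[0,0,0],[0,0,0]]]' 0.03
python3 - <<'E'
from h import *
s=read_state();P,R=pose();print(s["t"],P,np.arctan2(R[1,0],R[0,0]),s["joint_velocities"].round(3),s["contact_force"],s["finger_gap"]*.0878)
E
```

```text
t: 5.48
tcp_pos: [0.4409, 0.291, 0.0631]
tcp_rot: [-3.113, 0.416, -0.001]
contact_force: [1.0, -1.3, 3.0]
finger_gap: 0.661
5.4833 [0.44087725 0.2909849  0.06312703] -0.2658916420706046 [-0.001  0.002 -0.    -0.001 -0.001 -0.   ] [ 1.02836147 -1.32088175  3.01714927] 0.05799556165501424
```

```bash
python3 - <<'E'
from h import *
P=np.array([.4409,.291,.063]);R=yawR(-.266)
T=np.array([.584,.042,.2]); plan(P+[0,0,.12],R,T,yawR(.058),9)
E
```

```text
[[[0.0226, 0.0225, -0.0019], [0.0, 0.0, -0.036]], [[0.0218, 0.0233, -0.0019], [0.0, 0.0, -0.036]], [[0.0209, 0.0241, -0.0019], [0.0, 0.0, -0.036]], [[0.0201, 0.0248, -0.0019], [0.0, 0.0, -0.036]], [[0.0191, 0.0255, -0.0019], [0.0, 0.0, -0.036]], [[0.0182, 0.0262, -0.0019], [0.0, 0.0, -0.036]], [[0.0173, 0.0268, -0.0019], [0.0, 0.0, -0.036]], [[0.0163, 0.0274, -0.0019], [0.0, 0.0, -0.036]], [[0.0153, 0.028, -0.0019], [0.0, 0.0, -0.036]]]
```

```bash
python3 -m creep '[[[0,0,-0.02],[0,0,0]],[[0,0,-0.035],[0,0,0]],[[0,0,-0.035],[0,0,0]],[[0,0,-0.03],[0,0,0]],[[0.022,0.022,-0.006],[0,0,-0.036]],[[0.022,0.023,-0.006],[0,0,-0.036]],[[0.021,0.024,-0.005],[0,0,-0.036]],[[0.020,0.025,0],[0,0,-0.036]]]'
python3 -m creep '[[[0.019,0.026,0],[0,0,-0.036]],[[0.018,0.026,0],[0,0,-0.036]],[[0.017,0.027,0],[0,0,-0.036]],[[0.016,0.027,0],[0,0,-0.036]],[[0.015,0.028,0],[0,0,-0.036]],[[0,0,0],[0,0,0]],[[0,0,0],[0,0,0]],[[0,0,0],[0,0,0]]]'
python3 - <<'E'
from h import *
s=read_state();P,R=pose();print(s["t"],P,np.arctan2(R[1,0],R[0,0]),s["joint_velocities"].round(3),s["contact_force"],s["finger_gap"]*.0878)
p=camera("wrist"); cv2.imwrite("pics/w5.png",p["frame"][:,:,::-1])
plan(P,R,np.array([.584,.042,.11]),yawR(.058),4)
q=camera("top"); crop(q,240,160,360,260,6,"t5.png"); 
E
```

```text
t: 6.15
tcp_pos: [0.5047, 0.1801, 0.2006]
tcp_rot: [-3.135, 0.187, -0.002]
contact_force: [0.8, 1.2, -0.3]
finger_gap: 0.66
t: 6.82
tcp_pos: [0.582, 0.0431, 0.1989]
tcp_rot: [-3.14, -0.09, 0.002]
contact_force: [-0.1, -0.6, -0.5]
finger_gap: 0.66
6.8167 [0.58195878 0.04312931 0.19894279] 0.057355574051247075 [ 0.022 -0.015  0.004  0.    -0.    -0.003] [-0.14420684 -0.57467216 -0.5185288 ] 0.057934945242379694
[[[0.0005, 0.0003, 0.0222], [-0.0002, 0.0004, -0.0002]], [[0.0005, 0.0003, 0.0222], [-0.0002, 0.0004, -0.0002]], [[0.0005, 0.0003, 0.0222], [-0.0002, 0.0004, -0.0002]], [[0.0005, 0.0003, 0.0222], [-0.0002, 0.0004, -0.0002]]]
```

View pics/w5.png

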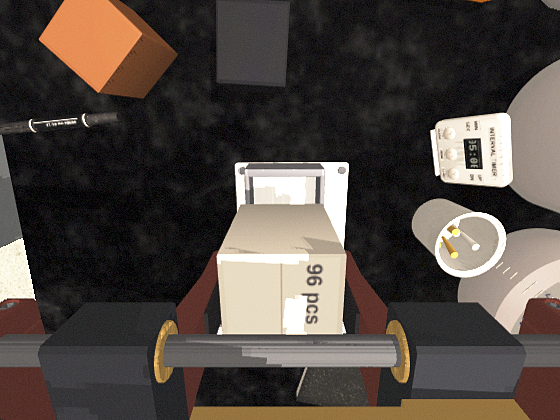

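View pics/t5.png

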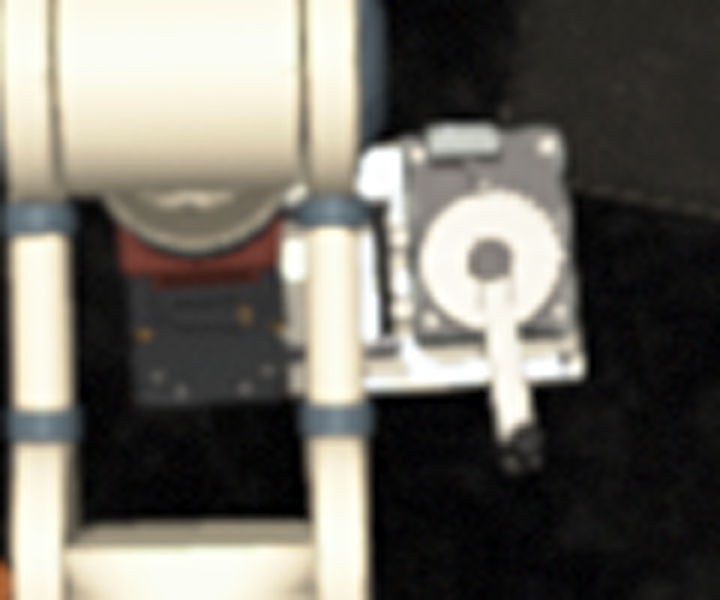

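```bash
python3 -m creep '[[[0.001,0,0.014],[0,0,0]],[[0.001,0,0.014],[0,0,0]],[[0,0,0.014],[0,0,0]],[[0,0,0.014],[0,0,0]],[[0,0,0.013],[0,0,0]],[[0,0,0],[0,0,0]],[[0,0,0],[0,0,0]],[[0,0,0],[0,0,0]]]'
python3 - <<'E'
from h import *
s=read_state();P,R=pose();print(s["t"],P,np.arctan2(R[1,0],R[0,0]),s["joint_velocities"].round(3),s["contact_force"],s["finger_gap"]*.0878)
p=camera("wrist"); crop(p,180,110,400,330,3,"w6.png")
np.savez("w6.npz",**{k:v for k,v in p.items() if k!='shot'},**{"s_"+k:v for k,v in s.items()})
E
```

```text
t: 7.58
tcp_pos: [0.5845, 0.0428, 0.131]
tcp_rot: [-3.14, -0.091, -0.001]
contact_force: [-0.1, -0.7, -0.6]
finger_gap: 0.66
7.5833 [0.58450754 0.04283834 0.13100731] 0.05794141248470759 [ 0.    -0.01  -0.021  0.001  0.003 -0.001] [-0.10904606 -0.67041317 -0.55652276] 0.05796383494541606
```

View pics/w6.png

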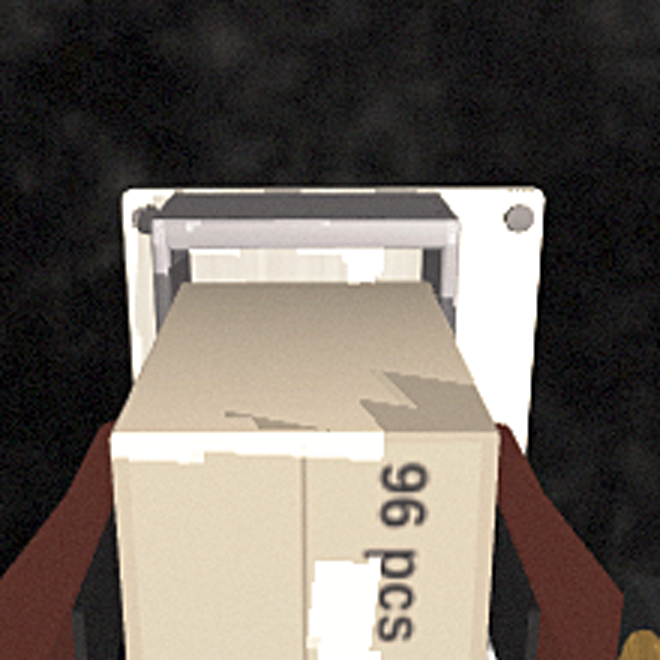

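```bash
python3 - <<'E'
from h import *
d=np.load("w6.npz"); p={k:d[k] for k in("mount","vertical_fov","cx","cy")}; s={"tcp_pos":d["s_tcp_pos"],"tcp_rot":d["s_tcp_rot"]}
g=lambda c,z:atz(p,(np.array(c)+.5)/3-.5+[180,110],z,s)
for n,c,z in(("outL",(155,220),.048),("outR",(458,220),.048),("inL",(172,247),.048),("inR",(442,247),.048),("cL",(182,283),.068),("cR",(430,283),.068),("ctopL",(112,432),.152),("ctopR",(497,432),.152)):
    print(n,g(c,z).round(4))
E
```

```text
outL [0.5451 0.0757 0.048 ]
outR [0.6202 0.08   0.048 ]
inL [0.5494 0.069  0.048 ]
inR [0.617  0.0729 0.048 ]
cL [0.5544 0.0656 0.068 ]
cR [0.6118 0.0688 0.068 ]
ctopL [0.5545 0.0664 0.152 ]
ctopR [0.6108 0.0696 0.152 ]
```

```bash
python3 -m creep '[[[0,0,0.010],[0,0,0]],[[0,0,0.010],[0,0,0]],[[0,0,0.010],[0,0,0]],[[0,0,0.010],[0,0,0]],[[0,0,0.010],[0,0,0]],[[0,0,0.007],[0,0,0]],[[0,0,0],[0,0,0]],[[0,0,0],[0,0,0]]]'
python3 -m creep '[[[0,0,0.001],[0,0,0]],[[0,0,0.001],[0,0,0]],[[0,0,0.001],[0,0,0]],[[0,0,0],[0,0,0]],[[0,0,0],[0,0,0]],[[0,0,0],[0,0,0]],[[0,0,0],[0,0,0]],[[0,0,0],[0,0,0]]]'
```

```text
t: 8.3
tcp_pos: [0.5841, 0.0428, 0.0729]
tcp_rot: [-3.14, -0.091, 0.001]
contact_force: [0.5, 0.9, -1.3]
finger_gap: 0.656
t: 8.97
tcp_pos: [0.5845, 0.0428, 0.0709]
tcp_rot: [-3.14, -0.091, -0.001]
contact_force: [-0.7, -0.1, 0.9]
finger_gap: 0.656
```

```bash
python3 -m creep '[[[0,0,0],[0,0,0]],[[0,0,0],[0,0,0]],[[0,0,0],[0,0,0]],[[0,0,0],[0,0,0]],[[0,0,0],[0,0,0]],[[0,0,-0.012],[0,0,0]],[[0,0,-0.03],[0,0,0]],[[0,0,-0.04],[0,0,0]]]' 0.08
python3 - <<'E'
from h import *
s=read_state();print(s["contact_force"],s["finger_gap"]); P,R=pose(); print(P)
T=np.array([.579,.285,.26])
plan(np.array([.584,.043,.151]),R,T,yawR(.058),7)
E
```

```text
t: 9.63
tcp_pos: [0.5824, 0.0428, 0.1504]
tcp_rot: [-3.14, -0.091, 0.011]
contact_force: [0.3, -0.7, 0.9]
finger_gap: 0.911
[ 0.31316021 -0.67048337  0.9149481 ] 0.9112784281462032
[0.58242428 0.04281781 0.15039392]
[[[0.0012, -0.0346, -0.0156], [-0.0, 0.001, 0.0]], [[0.0012, -0.0346, -0.0156], [-0.0, 0.001, 0.0]], [[0.0012, -0.0346, -0.0156], [-0.0, 0.001, 0.0]], [[0.0012, -0.0346, -0.0156], [-0.0, 0.001, 0.0]], [[0.0012, -0.0346, -0.0156], [-0.0, 0.001, 0.0]], [[0.0013, -0.0346, -0.0156], [-0.0, 0.001, 0.0]], [[0.0013, -0.0346, -0.0156], [-0.0, 0.001, 0.0]]]
```

```bash
python3 -m creep '[[[0,-0.006,-0.035],[0,0,0]],[[0,-0.036,-0.02],[0,0,0]],[[0,-0.040,-0.01],[0,0,0]],[[0,-0.041,0],[0,0,0]],[[0,-0.041,0],[0,0,0]],[[0.002,-0.041,0],[0,0,0]],[[0.003,-0.034,0],[0,0,0]],[[0,0,0],[0,0,0]]]' 0.0878
python3 - <<'E'
from h import *
camera("wrist");camera("wrist")
s=read_state();P,R=pose();print(s["t"],P,np.arctan2(R[1,0],R[0,0]),s["joint_velocities"].round(3))
p=camera("wrist"); cv2.imwrite("pics/w7.png",p["frame"][:,:,::-1])
for q in outline_of(p,"bottle")[:2]:
    x0=atz(p,q["position"],.07,s); print(q["position"],q["score"],q["mask"].sum(),fit([(p,s,q["mask"])],cyl,x0[:2],[.01,.01]))
t=camera("top");crop(t,240,160,360,260,6,"t7.png")
for q in outline_of(t,"carton"):
    if abs(q["position"][0]-283)<20: print(fit([(t,None,q["mask"])],lambda x,y,a:box(x,y,a,z=.008),[.5845,.04,.058],[.01,.01,.2]))
plan(P,R,np.array([.579,.2965,.065]),yawR(.058),7)
E
```

```text
t: 10.3
tcp_pos: [0.5741, 0.2878, 0.2178]
tcp_rot: [-3.137, -0.101, 0.001]
contact_force: [0.8, -0.4, -0.5]
finger_gap: 1.001
10.4 [0.57508926 0.2828483  0.21799163] 0.06057958514838725 [-0.044 -0.022  0.019 -0.008  0.    -0.005]
[283.1, 191.2] 0.89 2075 (array([0.57743134, 0.30042475]), np.float64(0.06314808012883899))
(array([0.58849691, 0.03970083, 0.07165828]), np.float64(0.07029730480689078))
[[[0.0007, -0.0019, 0.0219], [0.0001, 0.0, 0.0004]], [[0.0007, -0.0019, 0.0219], [0.0001, 0.0, 0.0004]], [[0.0007, -0.0019, 0.0219], [0.0001, 0.0, 0.0004]], [[0.0007, -0.0019, 0.0219], [0.0001, 0.0, 0.0004]], [[0.0007, -0.0019, 0.0219], [0.0001, 0.0, 0.0004]], [[0.0007, -0.0019, 0.0219], [0.0001, 0.0, 0.0004]], [[0.0007, -0.0019, 0.0219], [0.0001, 0.0, 0.0004]]]
```

View pics/w7.png

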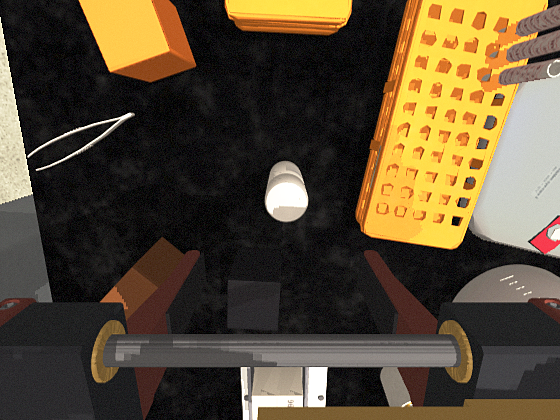

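View pics/t7.png

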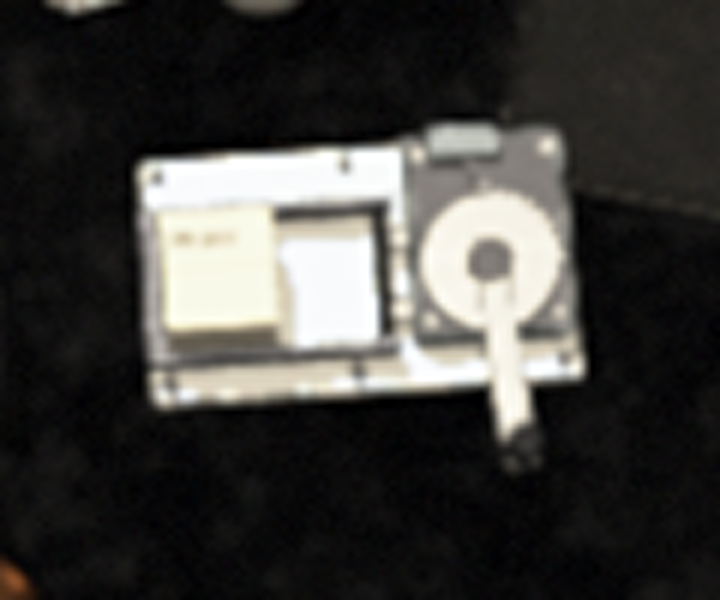

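```bash
python3 - <<'E'
from h import *
s=read_state();P,R=pose();print(P)
p=camera("wrist")
for c in((365,190),(358,230),(400,0)): print(atz(p,c,.05,s),atz(p,c,0,s))
plan(P,R,np.array([.578,.298,.065]),yawR(.058),7)
E
python3 -m creep '[[[0.001,-0.004,0.023],[0,0,0]],[[0.001,-0.004,0.023],[0,0,0]],[[0.001,-0.004,0.023],[0,0,0]],[[0,-0.003,0.023],[0,0,0]],[[0,0,0.02],[0,0,0]],[[0,0,0.02],[0,0,0]],[[0,0,0.015],[0,0,0]],[[0,0,0.006],[0,0,0]]]' 0.062
```

```text
[0.57582352 0.28023613 0.21824191]
[0.6611035  0.29484603 0.05      ] [0.67542003 0.28398594 0.        ]
[0.659577   0.25085308 0.05      ] [0.67365184 0.23302733 0.        ]
[0.66848719 0.46406266 0.05      ] [0.68397282 0.4799956  0.        ]
[[[0.0004, -0.0025, 0.0219], [0.0, -0.0001, -0.0003]], [[0.0004, -0.0025, 0.0219], [0.0, -0.0001, -0.0003]], [[0.0004, -0.0025, 0.0219], [0.0, -0.0001, -0.0003]], [[0.0004, -0.0025, 0.0219], [0.0, -0.0001, -0.0003]], [[0.0004, -0.0025, 0.0219], [0.0, -0.0001, -0.0003]], [[0.0005, -0.0025, 0.0219], [0.0, -0.0001, -0.0003]], [[0.0005, -0.0025, 0.0219], [0.0, -0.0001, -0.0003]]]
t: 11.32
tcp_pos: [0.5767, 0.2951, 0.0617]
tcp_rot: [3.139, 0.088, -0.006]
contact_force: [-0.3, 0.6, -0.2]
finger_gap: 0.703
```

```bash
python3 - <<'E'
from h import *
camera("wrist");camera("wrist")
s=read_state();P,R=pose();print(P,s["contact_force"])
p=camera("wrist");cv2.imwrite("pics/w8.png",p["frame"][:,:,::-1])
q=outline_of(p,"bottle")[0]; x0=atz(p,q["position"],.07,s); print(q["position"],q["score"],fit([(p,s,q["mask"])],cyl,x0[:2],[.01,.01]))
E
```

```text
[0.57713645 0.29564038 0.06333849] [-0.42274674 -0.03137336 -0.45761559]
[283.9, 289.8] 0.62 (array([0.57750336, 0.30233636]), np.float64(0.2911031863653205))
```

View pics/w8.png

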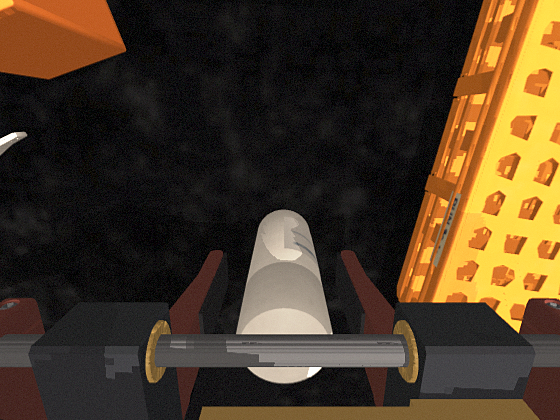

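```bash
python3 - <<'E'
from h import *
s=read_state();P,R=pose();print(P)
p=camera("wrist")
for c,z in(((285,210),0),((285,308),.118),((285,383),.118)): print(atz(p,c,z,s))
E
```

```text
[0.5782483  0.29654704 0.06601423]
[0.57958462 0.31583246 0.        ]
[0.57805404 0.3151191  0.118     ]
[0.58006178 0.28183698 0.118     ]
```

```bash
python3 -m creep '[[[0,-0.001,0],[0,0,0]],[[0,0,0],[0,0,0]],[[0,0,0],[0,0,0]],[[0,0,0],[0,0,0]],[[0,0,0],[0,0,0]],[[0,0,0],[0,0,0]],[[0,0,0],[0,0,0]],[[0,0,0],[0,0,0]]]' 0.02
python3 - <<'E'
from h import *
s=read_state();P,R=pose();print(P,s["contact_force"],s["finger_gap"]*.0878,np.arctan2(R[1,0],R[0,0]))
E
```

```text
t: 12.23
tcp_pos: [0.5777, 0.298, 0.065]
tcp_rot: [-3.14, -0.091, -0.001]
contact_force: [-0.9, 0.1, 2.7]
finger_gap: 0.417
[0.57767969 0.29800115 0.06503955] [-0.9094782   0.08620878  2.70277546] 0.036607795383029336 0.05801648879655981
```

```bash
python3 -m creep '[[[0,0,-0.02],[0,0,0]],[[0,0,-0.035],[0,0,0]],[[0,0,-0.04],[0,0,0]],[[0,0,-0.04],[0,0,0]],[[0,0.02,-0.01],[0,0,0]],[[0,0.035,0],[0,0,0]],[[0,0.04,0],[0,0,0]],[[0,0.04,0],[0,0,0]]]'
python3 -m creep '[[[0,0.04,0],[0,0,0]],[[0,0.04,0],[0,0,0]],[[0,0.035,0],[0,0,0]],[[0,0.03,0],[0,0,0]],[[0,0.02,0],[0,0,0]],[[0,0,0],[0,0,0]],[[0,0,0],[0,0,0]],[[0,0,0],[0,0,0]]]'
python3 - <<'E'
from h import *
s=read_state();P,R=pose();print(P,s["contact_force"],s["finger_gap"]*.0878,np.arctan2(R[1,0],R[0,0]))
plan(P,R,np.array([.5875,-.0105,.16]),yawR(.058),4)
E
```

```text
t: 12.9
tcp_pos: [0.585, 0.1622, 0.2092]
tcp_rot: [3.14, 0.094, -0.001]
contact_force: [0.5, -0.3, -2.2]
finger_gap: 0.415
t: 13.57
tcp_pos: [0.5948, -0.001, 0.2091]
tcp_rot: [-3.14, -0.091, 0.001]
contact_force: [-0.0, -0.1, -2.2]
finger_gap: 0.42
[ 0.59477335 -0.00100617  0.20914182] [-0.0410251  -0.14919194 -2.20631862] 0.03686556428720751 0.058170547112260725
[[[-0.0019, 0.0023, 0.0123], [-0.0002, 0.0002, 0.0]], [[-0.0019, 0.0023, 0.0123], [-0.0002, 0.0002, 0.0]], [[-0.0019, 0.0023, 0.0123], [-0.0002, 0.0002, 0.0]], [[-0.002, 0.0023, 0.0123], [-0.0002, 0.0002, 0.0]]]
```

```bash
python3 -m creep '[[[-0.003,0.003,0.01],[0,0,0]],[[-0.003,0.003,0.01],[0,0,0]],[[-0.002,0.003,0.01],[0,0,0]],[[0,0,0.01],[0,0,0]],[[0,0,0.004],[0,0,0]],[[0,0,0],[0,0,0]],[[0,0,0],[0,0,0]],[[0,0,0],[0,0,0]]]'
python3 - <<'E'
from h import *
s=read_state();P,R=pose();print(P,s["contact_force"])
p=camera("wrist");cv2.imwrite("pics/w9.png",p["frame"][:,:,::-1])
q=camera("side");crop(q,220,160,340,260,6,"s9.png")
E
```

```text
t: 14.23
tcp_pos: [0.5878, -0.0108, 0.1663]
tcp_rot: [3.14, 0.092, 0.001]
contact_force: [0.9, 0.5, -1.1]
finger_gap: 0.419
[ 0.58776411 -0.0107984   0.16626561] [ 0.94228722  0.50186676 -1.11384061]
```

View pics/w9.png

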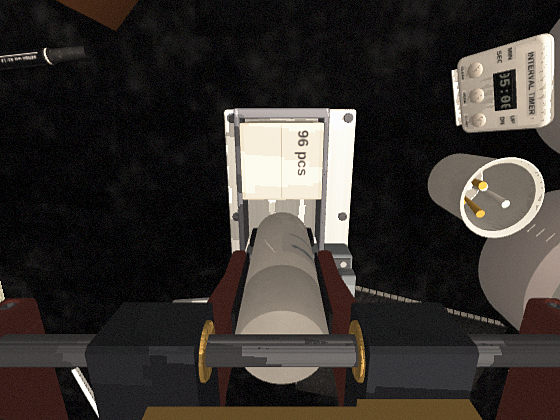

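View pics/s9.png

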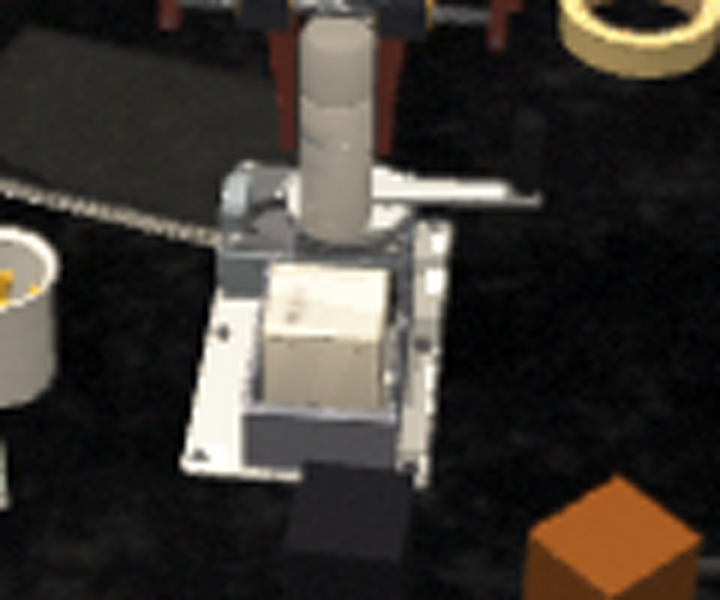

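```bash
python3 - <<'E'
from h import *
s=read_state();P,R=pose();print(P)
p=camera("wrist")
for n,c,z in(("carton -y edge",(281,199),.092),("cartonL",(240,199),.092),("cartonR",(322,199),.092),("carton+y",(281,122),.092)): print(n,atz(p,c,z,s).round(4))
E
```

```text
[ 0.58784134 -0.01096682  0.16647437]
carton -y edge [0.586  0.0139 0.092 ]
cartonL [0.5561 0.0122 0.092 ]
cartonR [0.6159 0.0156 0.092 ]
carton+y [0.5829 0.0677 0.092 ]
```

```bash
python3 -m creep '[[[0,0,0.014],[0,0,0]],[[0,0,0.015],[0,0,0]],[[0,0,0.015],[0,0,0]],[[0,0,0.015],[0,0,0]],[[0,0,0.014],[0,0,0]],[[0,0,0.012],[0,0,0]],[[0,0,0.007],[0,0,0]],[[0,0,0],[0,0,0]]]'
python3 -m creep '[[[0,0,0.001],[0,0,0]],[[0,0,0],[0,0,0]],[[0,0,0],[0,0,0]],[[0,0,0],[0,0,0]],[[0,0,0],[0,0,0]],[[0,0,0],[0,0,0]],[[0,0,0],[0,0,0]],[[0,0,0],[0,0,0]]]'
```

```text
t: 15.05
tcp_pos: [0.5872, -0.011, 0.0732]
tcp_rot: [-3.14, -0.091, 0.001]
contact_force: [0.1, 0.7, -1.5]
finger_gap: 0.417
t: 15.72
tcp_pos: [0.5875, -0.0111, 0.0727]
tcp_rot: [3.14, 0.091, 0.0]
contact_force: [0.1, 0.5, -1.7]
finger_gap: 0.416
```

```bash
python3 -m creep '[[[0,0,0.001],[0,0,0]],[[0,0,0.0005],[0,0,0]],[[0,0,0],[0,0,0]],[[0,0,0],[0,0,0]],[[0,0,0],[0,0,0]],[[0,0,0],[0,0,0]],[[0,0,0],[0,0,0]],[[0,0,0],[0,0,0]]]'
```

```text
t: 16.38
tcp_pos: [0.5876, -0.0111, 0.0725]
tcp_rot: [3.14, 0.091, 0.001]
contact_force: [-2.3, 0.7, 5.1]
finger_gap: 0.419
```

```bash
python3 -m creep '[[[0,0,-0.0005],[0,0,0]],[[0,0,0],[0,0,0]],[[0,0,0],[0,0,0]],[[0,0,0],[0,0,0]],[[0,0,-0.005],[0,0,0]],[[0,0,-0.02],[0,0,0]],[[0,0,-0.04],[0,0,0]],[[0,0,-0.04],[0,0,0]]]' 0.07
python3 -m creep '[[[0,-0.02,-0.01],[0,0,0]],[[0,-0.03,0],[0,0,0]],[[0,-0.03,0],[0,0,0]],[[0,-0.02,0],[0,0,0]],[[0,0,0],[0,0,0]],[[0,0,0],[0,0,0]],[[0,0,0],[0,0,0]],[[0,0,0],[0,0,0]]]'
python3 - <<'E'
from h import *
s=read_state();P,R=pose();print(P,s["contact_force"])
p=camera("wrist");cv2.imwrite("pics/w10.png",p["frame"][:,:,::-1])
q=camera("side");crop(q,220,160,340,260,6,"s10.png")
q=camera("top");crop(q,240,160,360,260,6,"t10.png")
E
```

```text
t: 17.05
tcp_pos: [0.5863, -0.011, 0.176]
tcp_rot: [-3.14, -0.091, 0.007]
contact_force: [0.8, -0.4, 0.5]
finger_gap: 0.797
t: 17.72
tcp_pos: [0.5818, 0.0876, 0.1866]
tcp_rot: [3.14, 0.089, -0.0]
contact_force: [-0.1, 0.1, 0.2]
finger_gap: 0.797
[0.58176738 0.08762307 0.18662961] [-0.05453119  0.12595664  0.17349257]
```

View pics/w10.png

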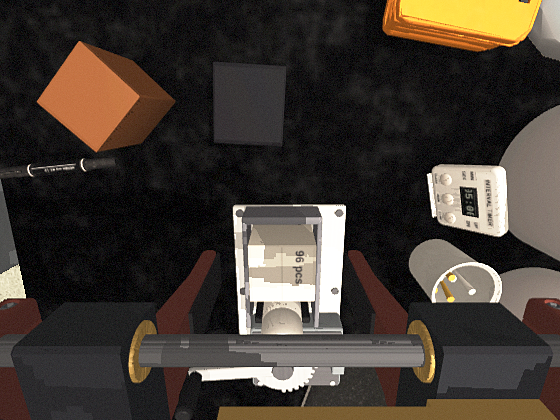

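View pics/s10.png

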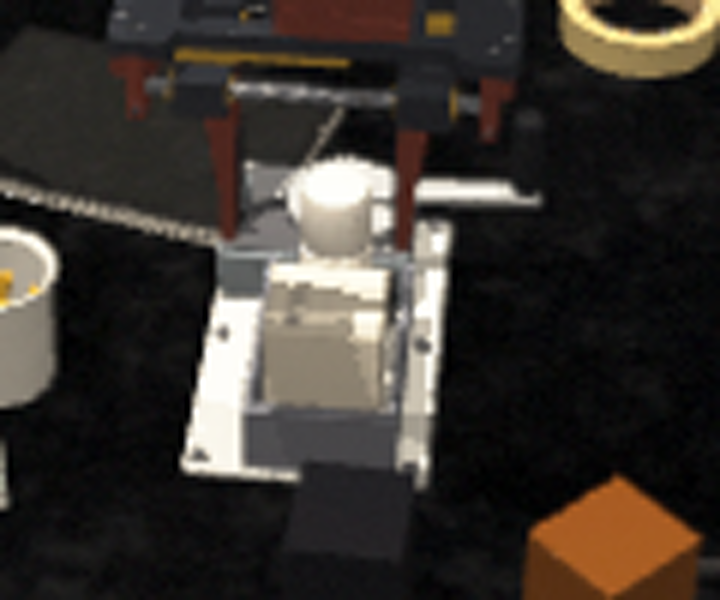

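View pics/t10.png

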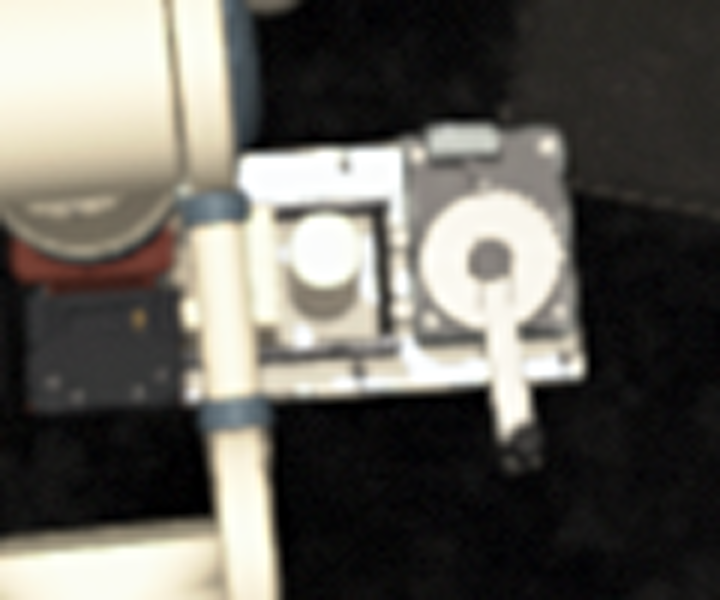

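```bash
python3 - <<'E'
from h import *
P,R=pose()
plan(P,R,np.array([.499,-.107,.20]),yawR(-1.43),13)
E
```

```text
[[[-0.0072, 0.0146, -0.001], [0.0, -0.0, 0.1143]], [[-0.0055, 0.0153, -0.001], [0.0, -0.0, 0.1143]], [[-0.0037, 0.0158, -0.001], [0.0, -0.0, 0.1143]], [[-0.0019, 0.0162, -0.001], [0.0, -0.0, 0.1143]], [[-0.0, 0.0163, -0.001], [0.0, -0.0, 0.1143]], [[0.0018, 0.0162, -0.001], [0.0, -0.0, 0.1143]], [[0.0037, 0.0159, -0.001], [0.0, -0.0, 0.1143]], [[0.0055, 0.0153, -0.001], [0.0, -0.0, 0.1143]], [[0.0072, 0.0146, -0.001], [0.0, -0.0, 0.1143]], [[0.0088, 0.0137, -0.001], [0.0, -0.0, 0.1143]], [[0.0103, 0.0126, -0.001], [0.0, -0.0, 0.1143]], [[0.0117, 0.0113, -0.001], [0.0, -0.0, 0.1143]], [[0.0129, 0.0099, -0.001], [0.0, -0.0, 0.1143]]]
```

```bash
python3 -m creep '[[[-0.007,0.015,-0.003],[0,0,0.114]],[[-0.005,0.015,-0.003],[0,0,0.114]],[[-0.004,0.016,-0.003],[0,0,0.114]],[[-0.002,0.016,-0.003],[0,0,0.114]],[[0,0.016,-0.003],[0,0,0.114]],[[0.002,0.016,0],[0,0,0.114]],[[0.004,0.016,0],[0,0,0.114]],[[0.005,0.015,0],[0,0,0.114]]]'
python3 -m creep '[[[0.007,0.015,0],[0,0,0.115]],[[0.009,0.014,0],[0,0,0.115]],[[0.010,0.013,0],[0,0,0.115]],[[0.012,0.011,0],[0,0,0.115]],[[0.013,0.010,0],[0,0,0.115]],[[0,0,0],[0,0,0]],[[0,0,0],[0,0,0]],[[0,0,0],[0,0,0]]]' 0.05
python3 - <<'E'
from h import *
s=read_state();P,R=pose();print(P,s["joints"].round(2),np.arctan2(R[1,0],R[0,0]),s["joint_velocities"].round(3))
p=camera("wrist");cv2.imwrite("pics/w11.png",p["frame"][:,:,::-1])
np.savez("w11.npz",**{k:v for k,v in p.items() if k!='shot'},**{"s_"+k:v for k,v in s.items()})
for n in("lever_grip","lever_pivot"):
    for q in tip_of(p,n)[:2]: print(n,np.round(q["position"],1),round(q["score"],2),np.round(atz(p,q["position"],.091,s),4))
E
```

```text
t: 18.53
tcp_pos: [0.5314, -0.032, 0.2018]
tcp_rot: [2.855, -1.311, 0.001]
contact_force: [-0.3, 0.2, 0.3]
finger_gap: 0.798
t: 19.2
tcp_pos: [0.4997, -0.1062, 0.2017]
tcp_rot: [-2.375, 2.056, 0.0]
contact_force: [0.3, 0.0, -0.4]
finger_gap: 0.57
[ 0.49968633 -0.10621815  0.2017222 ] [-0.28 -0.15  1.53  0.    1.76  1.15] -1.4269999165549043 [ 0.015  0.003 -0.    -0.    -0.001  0.007]
lever_grip [281.9 216.8] 0.62 [ 0.4994 -0.1067  0.091 ]
lever_grip [ 96.1 286.2] 0.32 [0.4079 0.0542 0.091 ]
lever_pivot [281.8 103.3] 0.69 [ 0.5908 -0.0934  0.091 ]
```

View pics/w11.png

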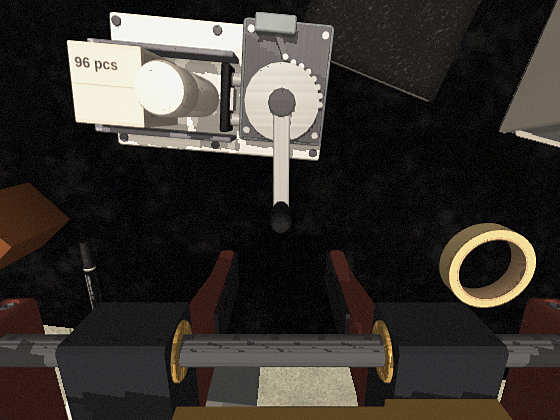

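```bash
python3 -m creep '[[[0,0,0.02],[0,0,0]],[[0,0,0.02],[0,0,0]],[[0,0,0.02],[0,0,0]],[[0,0,0.02],[0,0,0]],[[0,0,0.02],[0,0,0]],[[0,0,0.015],[0,0,0]],[[0,0,0],[0,0,0]],[[0,0,0],[0,0,0]]]' 0.05
python3 - <<'E'
from h import *
s=read_state();P,R=pose();print(P,s["contact_force"])
p=camera("wrist");cv2.imwrite("pics/w12.png",p["frame"][:,:,::-1])
E
```

```text
t: 20.02
tcp_pos: [0.4992, -0.1057, 0.086]
tcp_rot: [2.374, -2.056, -0.003]
contact_force: [0.1, 0.0, -0.2]
finger_gap: 0.569
[ 0.49922358 -0.10568397  0.08600485] [ 0.10146958  0.04989812 -0.24423578]
```

View pics/w12.png

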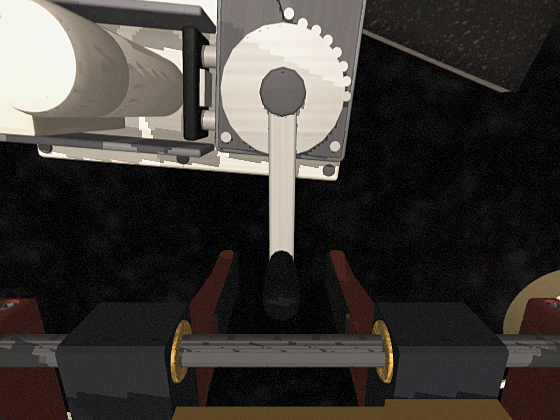

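```bash
python3 -m creep '[[[0,0,0],[0,0,0]],[[0,0,0],[0,0,0]],[[0,0,0],[0,0,0]],[[0,0,0],[0,0,0]],[[0,0,0],[0,0,0]],[[0,0,0],[0,0,0]],[[0,0,0],[0,0,0]],[[0,0,0],[0,0,0]]]' 0.0
python3 - <<'E'
from h import *
s=read_state();P,R=pose();print(P,s["contact_force"],s["finger_gap"]*.0878)
pv=np.array([.592,-.0932]); d=P[:2]-pv; print("r",np.hypot(*d),"lever",np.arctan2(d[1],d[0])-np.pi-.058+2*np.pi)
E
```

```text
t: 20.73
tcp_pos: [0.4997, -0.1064, 0.087]
tcp_rot: [-2.373, 2.058, -0.001]
contact_force: [-1.1, 0.2, 2.5]
finger_gap: 0.198
[ 0.49969892 -0.10636299  0.0869616 ] [-1.05306716  0.19038551  2.48682774] 0.017399920067225738
r 0.09323493568094066 lever 0.08365415959124523
```

```bash
cat > mon.py <<'E'
from h import *
F=[];Ps=[]
for i in range(3):
    s=read_state();F.append(s["contact_force"]);P,R=pose();Ps.append(P)
    if i<2: camera("side")
F=np.mean(F,0);P=np.mean(Ps,0)
pv=np.array([.592,-.0932]); d=P[:2]-pv; a=np.arctan2(d[1],d[0]); tx=R[:2,0]
er=d/np.hypot(*d);et=np.array([-er[1],er[0]])
print("t %.2f lever %.3f yawlever %.3f r %.4f z %.4f  Ft %.2f Fr %.2f Fz %.2f gap %.4f Mz %.3f"%(s["t"],a+np.pi-.058,np.arctan2(R[1,0],R[0,0])+np.pi/2-.058,np.hypot(*d),P[2],F[:2]@et,F[:2]@er,F[2],s["finger_gap"]*.0878,s["moment"][2]))
E
python3 mon.py
python3 -m creep '[[[0.00165,0,0],[0,0,-0.0175]],[[0.00165,0,0],[0,0,-0.0175]],[[0.00165,0,0],[0,0,-0.0175]],[[0.00165,0,0],[0,0,-0.0175]],[[0.00165,0,0],[0,0,-0.0175]],[[0.00165,0,0],[0,0,-0.0175]],[[0.00165,0,0],[0,0,-0.0175]],[[0.00165,0,0],[0,0,-0.0175]]]'; python3 mon.py
```

```text
t 20.83 lever 0.084 yawlever 0.084 r 0.0932 z 0.0870  Ft -0.09 Fr 0.68 Fz 2.34 gap 0.0172 Mz 0.007
t: 21.5
tcp_pos: [0.5024, -0.1191, 0.0869]
tcp_rot: [-2.513, 1.885, 0.0]
contact_force: [0.3, 1.2, 4.5]
finger_gap: 0.195
t 21.60 lever 0.225 yawlever 0.225 r 0.0933 z 0.0869  Ft -1.49 Fr -0.71 Fz 4.47 gap 0.0172 Mz -0.026
```

```bash
python3 -m creep '[[[0.00047,0,0],[0,0,-0.005]],[[0.00047,0,0],[0,0,-0.005]],[[0.00047,0,0],[0,0,-0.005]],[[0.00047,0,0],[0,0,-0.005]],[[0.00047,0,0],[0,0,-0.005]],[[0.00047,0,0],[0,0,-0.005]],[[0.00047,0,0],[0,0,-0.005]],[[0.00047,0,0],[0,0,-0.005]]]' >/dev/null; python3 mon.py
python3 -m creep '[[[0.00047,0,0],[0,0,-0.005]],[[0.00047,0,0],[0,0,-0.005]],[[0.00047,0,0],[0,0,-0.005]],[[0.00047,0,0],[0,0,-0.005]],[[0.00047,0,0],[0,0,-0.005]],[[0.00047,0,0],[0,0,-0.005]],[[0.00047,0,0],[0,0,-0.005]],[[0.00047,0,0],[0,0,-0.005]]]' >/dev/null; python3 mon.py
```

```text
t 22.37 lever 0.263 yawlever 0.264 r 0.0933 z 0.0868  Ft -3.91 Fr -1.08 Fz 4.60 gap 0.0176 Mz 0.027
t 23.13 lever 0.309 yawlever 0.304 r 0.0933 z 0.0868  Ft 1.14 Fr -2.69 Fz 4.74 gap 0.0173 Mz 0.059
```

```bash
python3 -m creep '[[[0.00047,0,0],[0,0,-0.005]],[[0.00047,0,0],[0,0,-0.005]],[[0.00047,0,0],[0,0,-0.005]],[[0.00047,0,0],[0,0,-0.005]],[[0.00047,0,0],[0,0,-0.005]],[[0.00047,0,0],[0,0,-0.005]],[[0.00047,0,0],[0,0,-0.005]],[[0.00047,0,0],[0,0,-0.005]]]' >/dev/null; python3 mon.py
python3 -m creep '[[[0.00047,0,0],[0,0,-0.005]],[[0.00047,0,0],[0,0,-0.005]],[[0.00047,0,0],[0,0,-0.005]],[[0.00047,0,0],[0,0,-0.005]],[[0.00047,0,0],[0,0,-0.005]],[[0.00047,0,0],[0,0,-0.005]],[[0.00047,0,0],[0,0,-0.005]],[[0.00047,0,0],[0,0,-0.005]]]' >/dev/null; python3 mon.py
```

```text
t 23.90 lever 0.347 yawlever 0.344 r 0.0933 z 0.0868  Ft 2.02 Fr -3.37 Fz 5.51 gap 0.0177 Mz 0.030
t 24.67 lever 0.384 yawlever 0.384 r 0.0933 z 0.0868  Ft 0.40 Fr -4.14 Fz 5.47 gap 0.0173 Mz -0.029
```

```bash
python3 -m creep '[[[0.00094,-0.00004,0],[0,0,-0.01]],[[0.00094,-0.00004,0],[0,0,-0.01]],[[0.00094,-0.00004,0],[0,0,-0.01]],[[0.00094,-0.00004,0],[0,0,-0.01]],[[0.00094,-0.00004,0],[0,0,-0.01]],[[0.00094,-0.00004,0],[0,0,-0.01]],[[0.00094,-0.00004,0],[0,0,-0.01]],[[0.00094,-0.00004,0],[0,0,-0.01]]]' >/dev/null; python3 mon.py
python3 -m creep '[[[0.00047,-0.00003,0],[0,0,-0.005]],[[0.00047,-0.00003,0],[0,0,-0.005]],[[0.00047,-0.00003,0],[0,0,-0.005]],[[0.00047,-0.00003,0],[0,0,-0.005]],[[0.00047,-0.00003,0],[0,0,-0.005]],[[0.00047,0,0],[0,0,-0.005]],[[0.00047,0,0],[0,0,-0.005]],[[0.00047,0,0],[0,0,-0.005]]]' >/dev/null; python3 mon.py
```

```text
t 25.43 lever 0.456 yawlever 0.464 r 0.0933 z 0.0867  Ft -2.82 Fr -2.14 Fz 7.32 gap 0.0175 Mz -0.117
t 26.20 lever 0.501 yawlever 0.504 r 0.0933 z 0.0867  Ft -0.11 Fr -2.05 Fz 7.02 gap 0.0174 Mz -0.100
```

```bash
python3 -m creep '[[[0.00047,-0.00003,0],[0,0,-0.005]],[[0.00047,-0.00003,0],[0,0,-0.005]],[[0.00047,-0.00003,0],[0,0,-0.005]],[[0.00047,-0.00003,0],[0,0,-0.005]],[[0.00047,-0.00003,0],[0,0,-0.005]],[[0.00047,0,0],[0,0,-0.005]],[[0.00047,0,0],[0,0,-0.005]],[[0.00047,0,0],[0,0,-0.005]]]' >/dev/null; python3 mon.py
python3 -m creep '[[[0.00047,-0.00003,0],[0,0,-0.005]],[[0.00047,-0.00003,0],[0,0,-0.005]],[[0.00047,-0.00003,0],[0,0,-0.005]],[[0.00047,-0.00003,0],[0,0,-0.005]],[[0.00047,-0.00003,0],[0,0,-0.005]],[[0.00047,0,0],[0,0,-0.005]],[[0.00047,0,0],[0,0,-0.005]],[[0.00047,0,0],[0,0,-0.005]]]' >/dev/null; python3 mon.py
```

```text
t 26.97 lever 0.547 yawlever 0.544 r 0.0932 z 0.0868  Ft 1.15 Fr -1.16 Fz 5.54 gap 0.0171 Mz 0.009
t 27.73 lever 0.587 yawlever 0.584 r 0.0932 z 0.0868  Ft 1.30 Fr -1.37 Fz 6.31 gap 0.0174 Mz -0.018
```

```bash
python3 -m creep '[[[0.00094,-0.00003,0],[0,0,-0.01]],[[0.00094,-0.00003,0],[0,0,-0.01]],[[0.00094,-0.00003,0],[0,0,-0.01]],[[0.00094,-0.00003,0],[0,0,-0.01]],[[0.00094,-0.00003,0],[0,0,-0.01]],[[0.00094,-0.00003,0],[0,0,-0.01]],[[0.00094,-0.00003,0],[0,0,-0.01]],[[0.00094,-0.00003,0],[0,0,-0.01]]]' >/dev/null; python3 mon.py
python3 -m creep '[[[0.00035,-0.00002,0],[0,0,-0.00375]],[[0.00035,-0.00002,0],[0,0,-0.00375]],[[0.00035,-0.00002,0],[0,0,-0.00375]],[[0.00035,-0.00002,0],[0,0,-0.00375]],[[0.00035,0,0],[0,0,-0.00375]],[[0.00035,0,0],[0,0,-0.00375]],[[0.00035,0,0],[0,0,-0.00375]],[[0.00035,0,0],[0,0,-0.00375]]]' >/dev/null; python3 mon.py
```

```text
t 28.50 lever 0.662 yawlever 0.664 r 0.0932 z 0.0868  Ft -1.11 Fr 0.44 Fz 7.93 gap 0.0172 Mz -0.131
t 29.27 lever 0.686 yawlever 0.694 r 0.0932 z 0.0867  Ft -3.73 Fr 0.42 Fz 8.73 gap 0.0171 Mz -0.150
```

```bash
python3 -m creep '[[[0.00035,-0.00002,0],[0,0,-0.00375]],[[0.00035,-0.00002,0],[0,0,-0.00375]],[[0.00035,-0.00002,0],[0,0,-0.00375]],[[0.00035,-0.00002,0],[0,0,-0.00375]],[[0.00035,0,0],[0,0,-0.00375]],[[0.00035,0,0],[0,0,-0.00375]],[[0.00035,0,0],[0,0,-0.00375]],[[0.00035,0,0],[0,0,-0.00375]]]' >/dev/null; python3 mon.py
python3 -m creep '[[[0.00035,-0.00002,0],[0,0,-0.00375]],[[0.00035,-0.00002,0],[0,0,-0.00375]],[[0.00035,-0.00002,0],[0,0,-0.00375]],[[0.00035,-0.00002,0],[0,0,-0.00375]],[[0.00035,0,0],[0,0,-0.00375]],[[0.00035,0,0],[0,0,-0.00375]],[[0.00035,0,0],[0,0,-0.00375]],[[0.00035,0,0],[0,0,-0.00375]]]' >/dev/null; python3 mon.py
```

```text
t 30.03 lever 0.723 yawlever 0.724 r 0.0933 z 0.0868  Ft -0.96 Fr 0.79 Fz 7.35 gap 0.0172 Mz -0.106
t 30.80 lever 0.758 yawlever 0.754 r 0.0932 z 0.0868  Ft 0.96 Fr 0.20 Fz 6.80 gap 0.0176 Mz -0.021
```

```bash
python3 -m creep '[[[0.00118,-0.00002,0],[0,0,-0.0125]],[[0.00118,-0.00002,0],[0,0,-0.0125]],[[0.00118,-0.00002,0],[0,0,-0.0125]],[[0.00118,-0.00002,0],[0,0,-0.0125]],[[0.00118,-0.00002,0],[0,0,-0.0125]],[[0.00118,-0.00002,0],[0,0,-0.0125]],[[0.00118,-0.00002,0],[0,0,-0.0125]],[[0.00118,-0.00002,0],[0,0,-0.0125]]]' >/dev/null; python3 mon.py
python3 - <<'E'
from h import *
q=camera("side");crop(q,220,160,340,260,6,"s13.png")
q=camera("wrist");cv2.imwrite("pics/w13.png",q["frame"][:,:,::-1])
E
```

```text
t 31.57 lever 0.857 yawlever 0.854 r 0.0932 z 0.0868  Ft -0.35 Fr 0.63 Fz 7.23 gap 0.0173 Mz -0.081
```

View pics/s13.png

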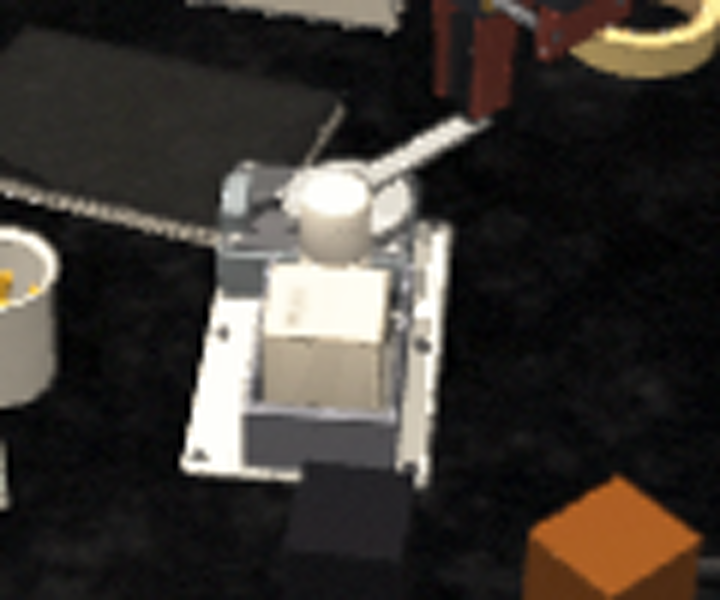

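View pics/w13.png

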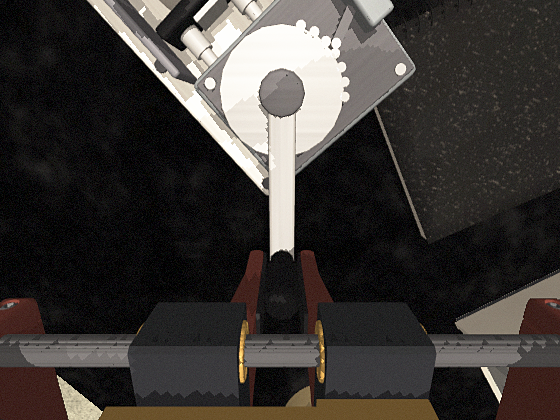

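```bash
python3 -m creep '[[[0.00035,-0.00002,0],[0,0,-0.00375]],[[0.00035,-0.00002,0],[0,0,-0.00375]],[[0.00035,-0.00002,0],[0,0,-0.00375]],[[0.00035,-0.00002,0],[0,0,-0.00375]],[[0.00035,0,0],[0,0,-0.00375]],[[0.00035,0,0],[0,0,-0.00375]],[[0.00035,0,0],[0,0,-0.00375]],[[0.00035,0,0],[0,0,-0.00375]]]' >/dev/null; python3 mon.py
python3 -m creep '[[[0.00035,-0.00002,0],[0,0,-0.00375]],[[0.00035,-0.00002,0],[0,0,-0.00375]],[[0.00035,-0.00002,0],[0,0,-0.00375]],[[0.00035,-0.00002,0],[0,0,-0.00375]],[[0.00035,0,0],[0,0,-0.00375]],[[0.00035,0,0],[0,0,-0.00375]],[[0.00035,0,0],[0,0,-0.00375]],[[0.00035,0,0],[0,0,-0.00375]]]' >/dev/null; python3 mon.py
```

```text
t 32.43 lever 0.884 yawlever 0.884 r 0.0932 z 0.0868  Ft -0.48 Fr 1.16 Fz 7.60 gap 0.0174 Mz -0.117
t 33.20 lever 0.911 yawlever 0.913 r 0.0932 z 0.0868  Ft 0.26 Fr 2.04 Fz 8.24 gap 0.0178 Mz -0.080
```

```bash
python3 -m creep '[[[0.00035,-0.00002,0],[0,0,-0.00375]],[[0.00035,-0.00002,0],[0,0,-0.00375]],[[0.00035,-0.00002,0],[0,0,-0.00375]],[[0.00035,-0.00002,0],[0,0,-0.00375]],[[0.00035,0,0],[0,0,-0.00375]],[[0.00035,0,0],[0,0,-0.00375]],[[0.00035,0,0],[0,0,-0.00375]],[[0.00035,0,0],[0,0,-0.00375]]]' >/dev/null; python3 mon.py
```

```text
t 33.97 lever 0.945 yawlever 0.943 r 0.0933 z 0.0868  Ft -0.66 Fr 1.81 Fz 7.68 gap 0.0176 Mz -0.065
```

```bash
python3 -m creep '[[[0.00035,-0.00002,0],[0,0,-0.00375]],[[0.00035,-0.00002,0],[0,0,-0.00375]],[[0.00035,-0.00002,0],[0,0,-0.00375]],[[0.00035,-0.00002,0],[0,0,-0.00375]],[[0.00035,-0.00002,0],[0,0,-0.00375]],[[0.00035,-0.00002,0],[0,0,-0.00375]],[[0.00035,0,0],[0,0,-0.00375]],[[0.00035,0,0],[0,0,-0.00375]]]' >/dev/null; python3 mon.py;
```

```text
t 34.73 lever 0.980 yawlever 0.973 r 0.0932 z 0.0868  Ft 0.90 Fr 1.75 Fz 6.66 gap 0.0172 Mz -0.004
```

```bash
python3 -m creep '[[[0.00035,-0.00002,0],[0,0,-0.00375]],[[0.00035,-0.00002,0],[0,0,-0.00375]],[[0.00035,-0.00002,0],[0,0,-0.00375]],[[0.00035,-0.00002,0],[0,0,-0.00375]],[[0.00035,-0.00002,0],[0,0,-0.00375]],[[0.00035,-0.00002,0],[0,0,-0.00375]],[[0.00035,0,0],[0,0,-0.00375]],[[0.00035,0,0],[0,0,-0.00375]]]' >/dev/null; python3 mon.py;
```

```text
t 35.50 lever 1.011 yawlever 1.003 r 0.0932 z 0.0868  Ft 1.74 Fr 2.21 Fz 6.66 gap 0.0177 Mz 0.003
```

```bash
python3 -m creep '[[[0.00035,-0.00002,0],[0,0,-0.00375]],[[0.00035,-0.00002,0],[0,0,-0.00375]],[[0.00035,-0.00002,0],[0,0,-0.00375]],[[0.00035,-0.00002,0],[0,0,-0.00375]],[[0.00035,-0.00002,0],[0,0,-0.00375]],[[0.00035,-0.00002,0],[0,0,-0.00375]],[[0.00035,0,0],[0,0,-0.00375]],[[0.00035,0,0],[0,0,-0.00375]]]' >/dev/null; python3 mon.py; python3 - <<'E'
from h import *
s=read_state();P,R=pose()
q=camera("side");crop(q,220,160,340,260,6,"s14.png")
w=camera("wrist");cv2.imwrite("pics/w14.png",w["frame"][:,:,::-1])
q=camera("top");crop(q,240,160,360,260,6,"t14.png")
np.savez("w14.npz",**{k:v for k,v in w.items() if k!='shot'},**{"s_"+k:v for k,v in s.items()})
E
```

```text
t 36.27 lever 1.040 yawlever 1.033 r 0.0932 z 0.0868  Ft 1.00 Fr 2.73 Fz 6.82 gap 0.0177 Mz -0.009
```

View pics/w14.png

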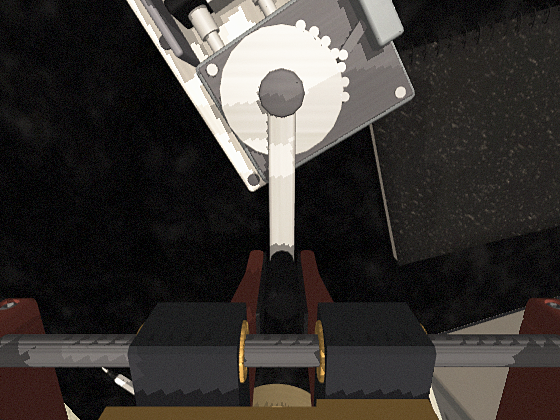

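View pics/t14.png

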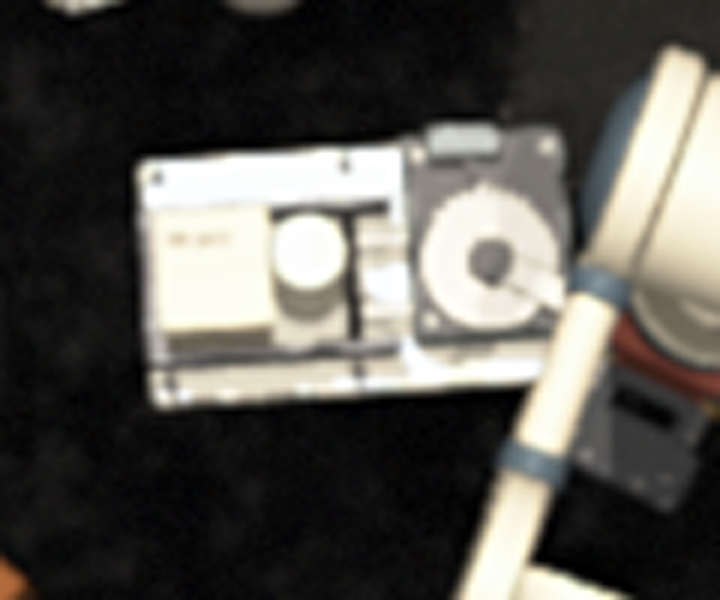

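View pics/s14.png

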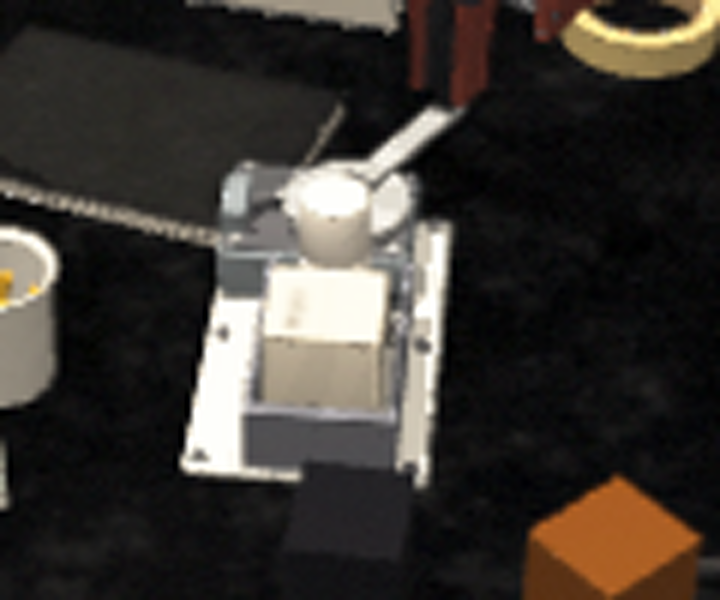

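```bash
python3 - <<'E'
from h import *
d=np.load("w14.npz"); p={k:d[k] for k in("mount","vertical_fov","cx","cy")}; s={"tcp_pos":d["s_tcp_pos"],"tcp_rot":d["s_tcp_rot"]}
crop(p|{"frame":d["frame"]},190,10,430,200,3,"w14c.png")
hub=atz(p,(281,93),.07,s); a=atz(p,(265,185),.044,s); b=atz(p,(412,98),.044,s)
print(hub,a,b,"tray yaw",np.arctan2(*(b-a)[1::-1]),"lever world",np.arctan2(*(s["tcp_pos"]-hub)[1::-1])+np.pi)
E
```

```text
[ 0.59231272 -0.09303964  0.07      ] [ 0.55979177 -0.13405784  0.044     ] [ 0.65779762 -0.12831783  0.044     ] tray yaw 0.05850122546308647 lever world 1.095562445426082
```

View pics/w14c.png

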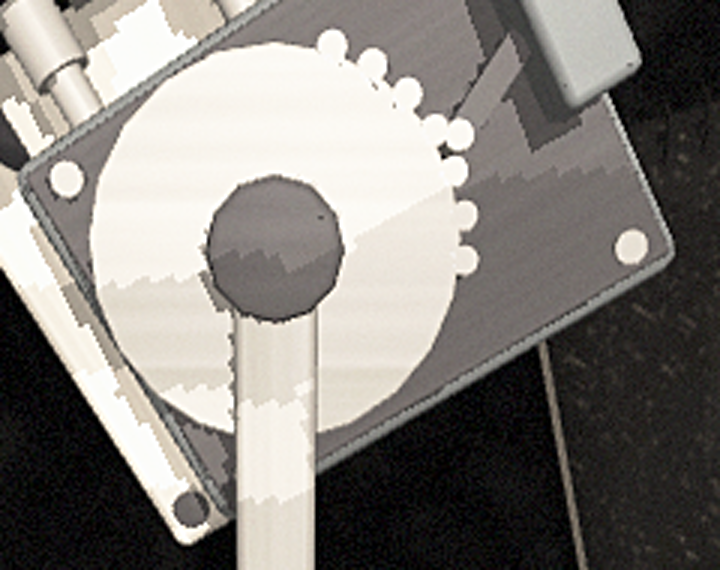

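```bash
python3 mon.py; python3 - <<'E'
from workcell import *
print(sign_off())
E
```

```text
t 36.52 lever 1.040 yawlever 1.033 r 0.0932 z 0.0868  Ft 0.71 Fr 2.67 Fz 7.12 gap 0.0174 Mz -0.072
the job is handed in; nothing more can be done
None
```

The carton and bottle stand upright in the bay, and I handed the job in at 36.5 s with the fingers still closed on the lever's knob at the fourth click. No verdict was reported.

- **Placing:** I picked the white "96 pcs" carton, not the orange, brown or black look-alikes. It stands at the end wall, with the white bottle between it and the plate. Both were let go and checked upright before I touched the lever.
- **Clicks:** The first and third showed clearly as a rise to nearly 4 N and then a drop. The second rose to only 2.8 N in my readings before it dropped.
- **Fourth click:** The force rise fell between my readings, so I did not feel it directly. I judged it passed because the lever sprang slightly ahead, the force changed sign, and the angle was right.
- **Lever angle:** The arm's pose gave 1.04 rad, and a separate check from the wrist picture gave 1.037 rad. The allowed range is 0.985 to 1.17 rad, and the fifth click is at 1.18 rad.
- **Last pictures:** The carton is against the end wall, the bottle touches it, and the plate is against the bottle. Both are upright. I did not measure the pressing force.
- **Other things on the desk:** I planned every move clear of them. I did not measure their positions again at the end.

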